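# Lock the camlock coupling onto the rinse tank

## Robot

A 6-joint arm with a two-finger parallel gripper is mounted at the origin on the work surface. World frame = base frame: x ahead of the robot, y to its left, z up, the work surface at z = 0. Lengths are in mm, angles in rad, forces in N, time in s.
With the tool pointing down it reaches from about 300 to 1000 mm from the base axis. Payload 5.1 kg.
Tool frame: the origin (TCP) lies midway between the tips of the shut fingers; the grasp point (between the pads) lies ctrl.grip_point_offset behind it (ctrl.grip_point_offset is the distance from the TCP to the grasp point, in mm); z points along the fingers, x is the direction in which the jaws open and shut, and the axes are right-handed (so a half turn about z gives the same grasp; the last joint's range is limited). The gripper opens to 95 mm and grips with 3 to 60 N. Pads are 20 mm wide; open, the fingers measure 119 mm over their backs; the gripper's body (75 mm by 180 mm) begins 59 mm behind the grasp point.
Start: joints at [-1.379, 0.124, 1.65, -0, 1.367, -0.083], TCP at [176.348, -625.609, 214.656] pointing down, gripper open.
Joint ranges: [-2.61, 2.61], [-1.02, 2.33], [0.03, 2.71], [-1.35, 4.49], [0.32, 2.68], [-2.91, 2.91]. Speed limits (rad/s): [2.57, 2.57, 3.14, 3.14, 3.14, 3.14].

## Interface

Orientations are given as a unit quaternion [w, x, y, z].
In Python, from station import ctrl gives the robot as it stands. The module is installed in compiled form; this text tells all that it offers.
- The arm moves only by the tool step_arm, never from a script. Its argument "rows" is one flat list of numbers, 5 for each row, row after row: the gripper's target within -1 to 1 (shut at 1, half-way at 0, fully open at -1), then the shift along the tool's x, y, z in cm, then the turn about the tool's z in degrees. In form: [hand, tx, ty, tz, turn, hand, tx, ty, tz, turn, ...]. A call has 1 to 12 rows; each row shifts and turns the pose as measured when the row begins, along the tool's axes as they then stand; what a row does not reach is not made up. A row lasts 1/8 s, in which the tool goes at most 62.5 mm and 10.7 degrees, less where a joint would pass 70% of its speed; a pose out of reach is approached as far as the arm can. A call with a gripper value outside its range is refused whole. The fingers move at their own pace and stop on an object; the grip force is fixed at half the most. Time passes only in rows, so rows that do not move let the fingers close. It gives the time, the measured TCP pose, the force and the opening at its end, in the units of the state.
- ctrl.read_state(): the state, without advancing time (a new reading comes with each control period).
- ctrl.grab_frame(name): name is "scene" or "top"; returns a dict with "frame" (384x512x3 uint8, red, green, blue), "intrinsics" (3x3 intrinsics, pixels), "distortion" ([k1, k2, p1, p2, k3] as OpenCV has them; the pictures are not rectified), "camera_from_world" (4x4, takes a point from world to camera coordinates). Camera axes: x right, y down, z forward; pixel columns grow to the right and rows downward; lengths in mm; the calibration is good to about 2 mm. A picture is of the moment at which its call begins. There is no depth.
- ctrl.close_job(): hands the job in, once; it reports no verdict.
The state is a dict: "time": time; "qpos": joint angles; "qd": joint speeds; "effort": joint torques, N m; "ee_pos": TCP position; "ee_rot": TCP orientation; "ft_force": force on the tool from outside, world axes, zero at the start; "wrist_torque": the same for the moment, N m; "opening": finger opening in mm.
Only numpy, scipy, OpenCV 4.12 (cv2) and the standard library are available. Lean on these libraries where they do the work, as an engineer would, in place of code of your own. Each camera call takes 0.05 s, during which the arm holds its last target.

## Task

Close the rinse tank beside the microscope: set the yellow coupling over the grooved adaptor on the tank and push it down past the stiff valve until it bears firmly on the rubber gasket, without ramming it. Then swing its two red cam arms gently down, one after another, until each hangs closed against the coupling's side, and let go, leaving the other lab ware where it is.

Things in the scene. Friction and masses are not known exactly. Their poses are not given: they have to be found in the camera images.
- tank_port (a point): Centre of the top of the round steel rinse tank (fixed, 150 mm across, 60 mm high), z up. The upright adaptor stands on it, its axis within 2.2 mm of it. It is screwed in to a depth that differs each time: its flat rigid top (adaptor_top in the rules) is 84 mm above this point, give or take 9 mm, and is not measured: feel for it.
- tank: The same tank, origin at the centre of its underside. Adaptor (aluminium, fixed): 36 mm diameter, top edge bevelled 3.5 mm; lip 10 mm thick, below it a groove 17 mm high with a 24 mm core, then a 36 mm shaft. On its top a black gasket ring stands 2.5 mm proud, inside it a green valve poppet, 22 mm across, 12 mm proud. The coupling fits at any yaw. Pushing with over 30 N does damage.
- coupling_center (a point): Centre, half-way up, of the loose yellow coupling: an upside-down cup, 48 mm outside diameter, 46 mm high, 38 mm bore 36 mm deep, 0.2 to 0.4 kg, standing open end down on the bench. z up along its axis, +y to cam_a, -y to cam_b. Grip it from above across its x sides; at its foot there a lug sticks out 8 mm, 26 mm wide, 5 mm high. Locked, it is 12 to 13 mm below the adaptor's top.
- coupling: The same coupling; origin at the centre of its lower rim. Over the adaptor its roof first rests on the poppet, which holds its weight (7 N friction plus 0.4 N/mm) and stays where pushed. Push about 10 mm further (4 to 9 N) to the gasket, which adds 5 N/mm over 2.5 mm before the rigid stop: 12 to 16 N is home enough. Let go, it rises 2 mm at most; the cams draw it down again.
- cam_a (a joint): Angle in rad of the red cam arm on the coupling's +y side: 0 = closed, hanging straight down along the side (stop), 1.57 = level; starts at 1.75 to 2.1. Hinge along the coupling's x, 25 mm from its axis, 1 mm below coupling_center. Stays where left (0.12 N m friction, up to three times that as the cam bites). Unless the coupling is pushed home the cam fouls the adaptor's lip.
- cam_b (a joint): The same for the red cam arm on the coupling's -y side.
- cam_a_tab (a point): Middle of the outer face of cam_a's end tab: a bar 30 mm wide along the hinge, 14 mm long, 7 mm thick. The point is 45 mm from the hinge along the arm and 7 mm out; the arm is 52 mm long in all. Site z points from tab to hinge; the outer face looks along point +y (outward when closed, up when open). A push of 3 to 10 N on it moves the arm; over 25 N bends it.
- cam_b_tab (a point): The same for cam_b, whose outer face looks along point -y.
- dish: Closed clear petri dish, 90 mm across, 13 mm high, origin at the centre of its underside. Leave alone.
- beaker: Glass beaker, 68 mm across, 75 mm high, origin at the centre of its underside. Leave alone.
- tipbox: White box with blue lid, 85 x 120 x 65 mm, origin at the centre of its underside. Leave alone.
Things that resemble listed ones, but are neither listed nor needed, are in the scene too. There is more than one size of the coupling; the one meant has the size given above.

How it is judged:
By the outcome, as a careful person would: the job done as asked, in the order asked, and still so for the second after the job is handed in, with the robot touching nothing.
It also fails if it takes over 72 s, if anything falls off the work surface, if the arm or the gripper's body presses on something with over 40 N, if the wrist force passes 120 N, or if a joint passes its speed limit or range.

## Working session

There is one attempt and no reset: what is moved stays moved. The work goes in short steps, Python scripts to look and compute and a tool call to move; the robot and the scene stay as the last step left them, time stands still between calls to the robot, and variables do not carry over. Pictures are saved under pics/ and viewed, and the job is handed in when it is done.

Besides the shell and the picture viewer there is one more tool, called after ">>>" as a command line: name --argument value ..., lists and objects as JSON in quotes. step_arm: Moves the arm, as the interface text tells. Its arguments: {"type":"object","properties":{"rows":{"type":"array"}},"required":["rows"]}

```bash
mkdir -p pics; ls
python3 - <<'E'
from station import ctrl
import cv2,numpy as np,pickle
s=ctrl.read_state();print(s, ctrl.grip_point_offset)
for n in("scene","top"):
    d=ctrl.grab_frame(n);pickle.dump(d,open(f'pics/{n}0.pkl','wb'))
    cv2.imwrite(f'pics/{n}0.png',cv2.resize(d['frame'][:,:,::-1],(800,600),interpolation=cv2.INTER_CUBIC))
    print(n,d['intrinsics'],d['distortion'],d['camera_from_world'])
E
```

```text
pics
{'time': 0.0, 'qpos': array([-1.37856612e+00,  1.24507903e-01,  1.65166716e+00,  4.39986740e-06,
        1.36748824e+00, -8.26121652e-02]), 'qd': array([ 0.00052061,  0.00063188,  0.00053673, -0.0001456 , -0.00130936,
        0.00096331]), 'effort': array([ 3.14344288e-04, -4.17601955e+01, -3.59933245e+01,  7.75315706e-02,
        4.89862589e-02, -1.71078382e-04]), 'ee_pos': array([ 176.25002971, -624.98452509,  213.38927837]), 'ee_rot': array([-6.92488073e-04,  7.97305776e-01, -6.03574707e-01, -7.69656073e-04]), 'ft_force': array([ 0.08527717, -0.33182248, -0.88424953]), 'wrist_torque': array([-0.04029735, -0.04582495,  0.01631233]), 'opening': 94.8590163692539} 18.8
scene [[432.54901423   0.         253.73995932]
 [  0.         432.54901423 204.1952117 ]
 [  0.           0.           1.        ]] [-0.12391814  0.          0.          0.          0.        ] [[-5.95793177e-01  8.02937555e-01  1.79380526e-02  3.69281691e+02]
 [ 6.08666678e-01  4.65987309e-01 -6.42168750e-01 -2.57850663e+02]
 [-5.23980310e-01 -3.71681465e-01 -7.66353393e-01  1.29943507e+03]
 [ 0.00000000e+00  0.00000000e+00  0.00000000e+00  1.00000000e+00]]
top [[353.99514854   0.         256.92231273]
 [  0.         353.99514854 198.13660066]
 [  0.           0.           1.        ]] [-0.0847912  0.         0.         0.         0.       ] [[-2.22572594e-02 -9.99752032e-01 -6.99209482e-04 -6.95345750e+01]
 [-9.89630883e-01  2.21311900e-02 -1.41918732e-01  5.32453503e+02]
 [ 1.41899015e-01 -2.46676273e-03 -9.89878066e-01  6.63047508e+02]
 [ 0.00000000e+00  0.00000000e+00  0.00000000e+00  1.00000000e+00]]
```

View pics/scene0.png

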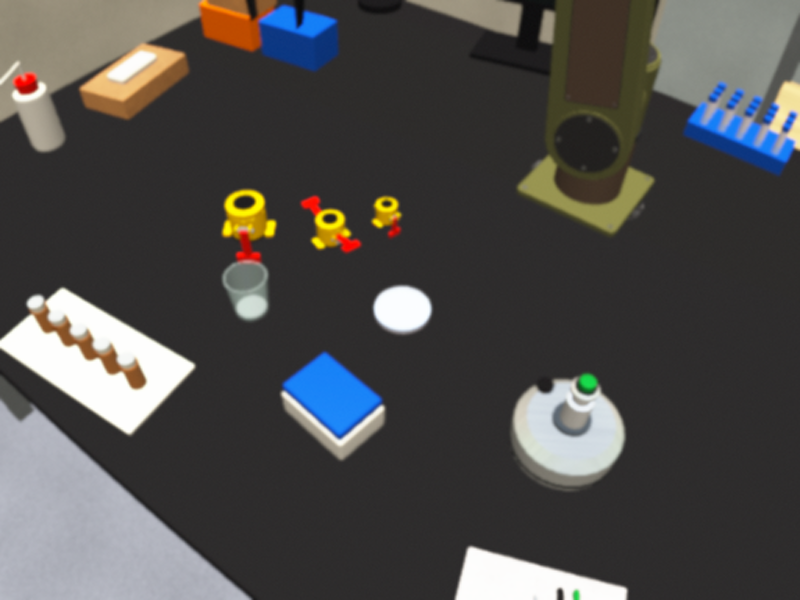

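View pics/top0.png

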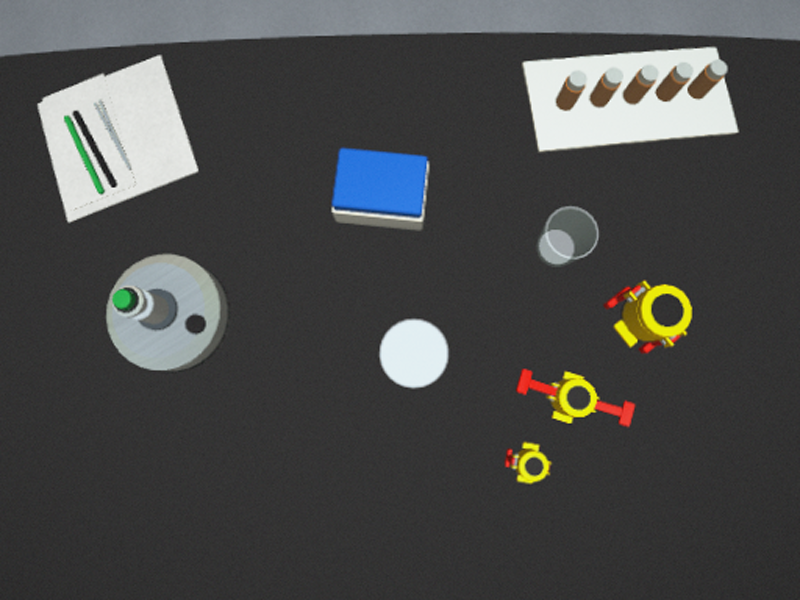

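In the pictures, the three yellow couplings are candidates: top view (665,312) large, arms hanging; (577,398) medium, arms open; (534,465) small. The tank is at (167,312), its poppet at (125,299). The medium one seems right, so I'll measure all three.

```bash
cat > h.py <<'E'
import cv2,numpy as np,pickle
def load(n): return pickle.load(open(f'pics/{n}.pkl','rb'))
def ray(d,uv):
    uv=np.array(uv,float).reshape(-1,1,2)
    n=cv2.undistortPoints(uv,d['intrinsics'],d['distortion']).reshape(-1,2)
    T=d['camera_from_world'];R=T[:3,:3];c=-R.T@T[:3,3]
    return c,np.c_[n,np.ones(len(n))]@R
def onz(d,uv,z):
    c,r=ray(d,uv);return c+r*((z-c[2])/r[:,2])[:,None]
def tri(d1,p1,d2,p2):
    c1,r1=ray(d1,p1);c2,r2=ray(d2,p2);a=r1[0]/np.linalg.norm(r1[0]);b=r2[0]/np.linalg.norm(r2[0])
    t=np.linalg.lstsq(np.c_[a,-b],c2-c1,rcond=None)[0];P=c1+a*t[0];Q=c2+b*t[1]
    return (P+Q)/2,np.linalg.norm(P-Q)
def proj(d,P):
    T=d['camera_from_world'];return cv2.projectPoints(np.array(P,float).reshape(-1,3),cv2.Rodrigues(T[:3,:3])[0],T[:3,3],d['intrinsics'],np.array(d['distortion']))[0].reshape(-1,2)
def masks(d):
    h=cv2.cvtColor(d['frame'],cv2.COLOR_RGB2HSV)
    return {'yel':cv2.inRange(h,(22,130,90),(34,255,255)),'red':cv2.inRange(h,(0,150,90),(8,255,255))|cv2.inRange(h,(172,150,90),(180,255,255)),'grn':cv2.inRange(h,(50,130,60),(80,255,255))}
def blobs(m,amin=15):
    n,l,s,c=cv2.connectedComponentsWithStats(m)
    return [(s[i].tolist(),c[i].round(1).tolist()) for i in range(1,n) if s[i][4]>=amin]
E
python3 - <<'E'
from h import *
for n in('scene0','top0'):
    d=load(n);T=d['camera_from_world'];print(n,'cam',-T[:3,:3].T@T[:3,3])
    for k,m in masks(d).items():
        for b in blobs(m):print(k,b)
d=load('top0')
a=d['frame'][150:330,300:460];b=load('scene0')['frame'][110:200,130:270]
cv2.imwrite('pics/c1.png',cv2.resize(a[:,:,::-1],None,fx=5,fy=3.3,interpolation=cv2.INTER_CUBIC)[:600,:800])
cv2.imwrite('pics/c1.png',cv2.resize(d['frame'][220:290,320:420][:,:,::-1],(800,560),interpolation=cv2.INTER_CUBIC))
cv2.imwrite('pics/c2.png',cv2.resize(load('scene0')['frame'][110:185,130:270][:,:,::-1],(784,420),interpolation=cv2.INTER_CUBIC))
cv2.imwrite('pics/c3.png',cv2.resize(d['frame'][155:245,60:150][:,:,::-1],(600,600),interpolation=cv2.INTER_CUBIC))
cv2.imwrite('pics/c4.png',cv2.resize(load('scene0')['frame'][230:320,320:410][:,:,::-1],(600,600),interpolation=cv2.INTER_CUBIC))
E
```

```text
scene0 cam [1057.83901134  306.62092989  823.61864606]
yel ([142, 121, 35, 32, 705], [158.2, 137.3])
yel ([238, 125, 19, 21, 249], [246.3, 134.4])
yel ([199, 133, 26, 27, 384], [210.2, 145.7])
red ([9, 47, 15, 13, 150], [16.3, 53.1])
red ([192, 125, 14, 13, 114], [199.2, 130.3])
red ([248, 140, 9, 13, 64], [252.0, 146.9])
red ([151, 148, 16, 20, 173], [157.7, 159.4])
red ([216, 151, 16, 11, 113], [222.9, 155.9])
grn ([370, 239, 13, 12, 119], [375.7, 244.5])
grn ([367, 378, 3, 6, 15], [368.2, 380.6])
top0 cam [431.29899274 -79.66558137 731.85269138]
yel ([393, 179, 50, 44, 1105], [416.7, 202.2])
yel ([350, 237, 34, 34, 526], [365.6, 254.5])
yel ([327, 283, 26, 27, 351], [339.3, 296.2])
red ([387, 183, 23, 15, 107], [396.3, 189.6])
red ([429, 215, 7, 4, 15], [432.1, 216.5])
red ([409, 218, 15, 8, 61], [415.2, 221.5])
red ([330, 236, 27, 17, 225], [340.8, 245.7])
red ([381, 256, 26, 17, 229], [395.5, 262.8])
red ([323, 287, 6, 12, 50], [325.3, 292.9])
grn ([41, 75, 25, 49, 183], [53.6, 99.4])
grn ([72, 185, 15, 13, 144], [78.8, 191.2])
```

View pics/c1.png

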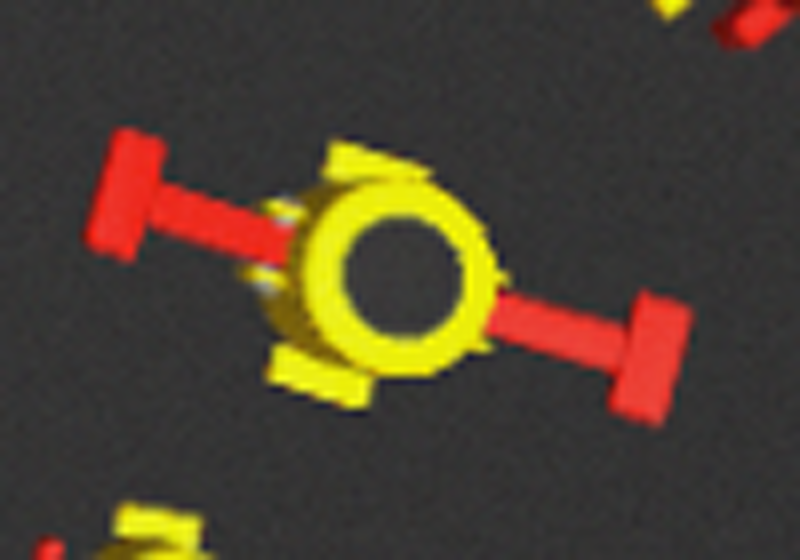

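View pics/c2.png

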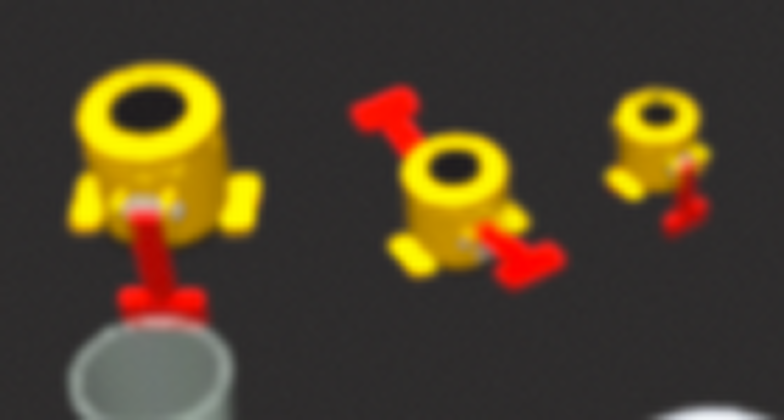

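View pics/c3.png

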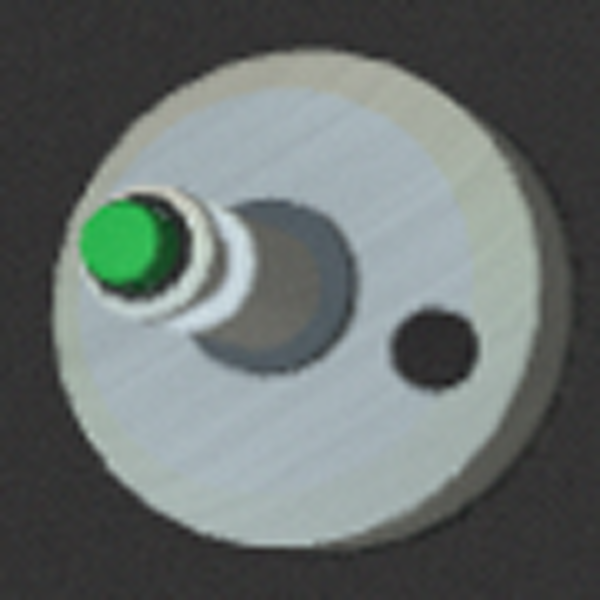

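View pics/c4.png

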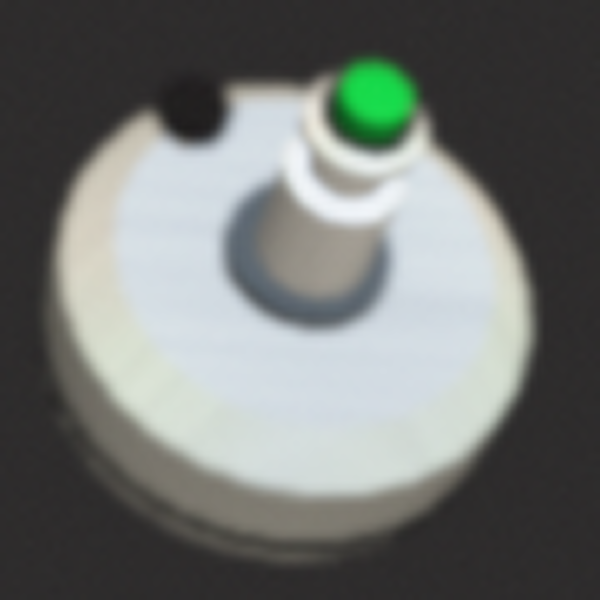

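The top crop shows the medium coupling: roof ring centred near raw pixel (370,254), lugs above and below, both arms open. The scene crop shows the same one at (210,140) raw. The tank crop shows the adaptor with the poppet at raw (79,191), and a black knob on the tank at about (125,207).

Run:
```python
from h import *
t=load('top0');s=load('scene0')
# roof dark discs inside yellow
for nm,d in(('top',t),('scene',s)):
    m=masks(d)['yel'];cs,h=cv2.findContours(m,cv2.RETR_CCOMP,cv2.CHAIN_APPROX_NONE)
    for c,hh in zip(cs,h[0]):
        if hh[3]>=0 and len(c)>=12:
            e=cv2.fitEllipse(c);print(nm,'hole',np.round(e[0],2),np.round(e[1],2),'z46:',onz(d,[e[0]],46).round(1))
            # widths of outer ring through hole center along perpendicular rays
# outer roof: brightness-thresholded yellow in top
h=cv2.cvtColor(t['frame'],cv2.COLOR_RGB2HSV);b=cv2.inRange(h,(22,130,200),(34,255,255))
for (x0,x1,y0,y1) in((395,450,175,225),(350,390,235,275),(325,355,280,312)):
    r=b[y0:y1,x0:x1];r=cv2.morphologyEx(r,cv2.MORPH_OPEN,np.ones((2,2)))
    print('bright',[ (np.array(q[0][:2])+[x0,y0],q[0][2:5]) for q in blobs(r)])
# size by hole->ring: horizontal right edge & vertical extents
from itertools import product
# tabs
print('tab W', tri(t,[(335,243.8)],s,[(222,155)]))
# tank top in top view: fit circle on grey mask
for nm,d in(('top',t),('scene',s)):
    g=cv2.cvtColor(d['frame'],cv2.COLOR_RGB2HSV)
    m=cv2.inRange(g,(0,0,140),(180,70,255))
    for b_ in blobs(m,300):print(nm,'bright grey',b_)
# poppet
for k in(96,100,108,116,):
    print('popp z',60+k,onz(t,[(78.0,191.2)],60+k).round(1),onz(s,[(375.7,243.5)],60+k).round(1))
```

```text
top hole [341.37 298.05] [12.17 12.43] z46: [[ 334.  -237.7   46. ]]
top hole [369.87 254.13] [15.44 16.1 ] z46: [[ 415.3 -297.4   46. ]]
top hole [426.58 198.07] [20.54 22.14] z46: [[ 522.2 -420.1   46. ]]
scene hole [210.67 139.2 ] [6.07 9.05] z46: [[ 413.5 -298.4   46. ]]
scene hole [247. 130.] [4.1 5.5] z46: [[ 323.6 -243.9   46. ]]
scene hole [156. 129.] [ 8.1  13.67] z46: [[ 472.7 -446.4   46. ]]
bright [(array([412, 183]), [31, 33, 455]), (array([395, 207]), [14, 15, 96])]
bright [(array([355, 239]), [28, 33, 339])]
bright [(array([333, 285]), [19, 25, 197])]
tab W (array([ 438.90048647, -233.90743426,   42.99137646]), np.float64(6.878671921752179))
top bright grey ([92, 0, 354, 27, 6714], [258.1, 10.8])
top bright grey ([51, 2, 42, 28, 522], [71.2, 19.1])
top bright grey ([334, 30, 139, 67, 6149], [400.7, 63.4])
top bright grey ([24, 35, 103, 107, 6503], [74.7, 87.1])
top bright grey ([345, 147, 22, 22, 386], [355.7, 157.5])
top bright grey ([68, 163, 73, 74, 3394], [105.0, 199.8])
top bright grey ([243, 204, 44, 44, 1526], [264.5, 225.8])
scene bright grey ([0, 0, 128, 96, 5767], [45.2, 29.7])
scene bright grey ([263, 0, 70, 22, 792], [306.9, 7.4])
scene bright grey ([417, 0, 92, 77, 4619], [459.8, 28.4])
scene bright grey ([69, 32, 31, 21, 323], [83.8, 42.2])
scene bright grey ([144, 173, 27, 31, 367], [160.0, 192.4])
scene bright grey ([239, 183, 37, 30, 880], [257.1, 197.4])
scene bright grey ([0, 184, 125, 94, 5247], [61.5, 230.0])
scene bright grey ([329, 242, 71, 63, 3077], [363.8, 275.0])
scene bright grey ([180, 250, 66, 44, 765], [214.0, 273.0])
scene bright grey ([0, 256, 160, 128, 11041], [53.8, 338.2])
scene bright grey ([291, 350, 111, 34, 2254], [335.7, 371.3])
popp z 156 [[532.4 220.4 156. ]] [[538.6 225.3 156. ]]
popp z 160 [[531.7 218.3 160. ]] [[541.7 225.8 160. ]]
popp z 168 [[530.3 214.2 168. ]] [[547.9 226.8 168. ]]
popp z 176 [[528.9 210.  176. ]] [[554.2 227.7 176. ]]
```

Run:
```python
from h import *
t=load('top0');s=load('scene0')
for nm,d,bb in(('top',t,(60,155,150,245)),('scene',s,(315,228,410,325))):
    f=d['frame'].astype(int).max(2).astype(np.uint8)[bb[1]:bb[3],bb[0]:bb[2]]
    for th in(75,100,150):
        m=cv2.morphologyEx((f>th).astype(np.uint8),cv2.MORPH_OPEN,np.ones((3,3)))
        c=max(cv2.findContours(m,cv2.RETR_EXTERNAL,cv2.CHAIN_APPROX_NONE)[0],key=cv2.contourArea).reshape(-1,2)+[bb[0],bb[1]]
        for z in(60,):
            W=onz(d,c,z)[:,:2].astype(np.float32)
            # RANSAC circle of r 75
            best=None;rng=np.random.default_rng(0)
            for _ in range(3000):
                a=W[rng.choice(len(W),3,False)].astype(float)
                A=np.c_[2*a,np.ones(3)]
                try:x=np.linalg.solve(A,(a**2).sum(1))
                except Exception:continue
                r=np.sqrt(max(0,x[2]+x[0]**2+x[1]**2))
                if not 68<r<82:continue
                n=(abs(np.hypot(*(W-x[:2]).T)-r)<1.2).sum()
                if best is None or n>best[0]:best=(n,x[:2].round(1),round(r,1))
            print(nm,th,len(W),best)
for z in(140,145,150,155,160):
    print(z,onz(t,[(78.0,191)],z).round(1),onz(s,[(375.5,243.5)],z).round(1))
print('knob',onz(t,[(125.0,207)],60),onz(s,[(349,246)],60),tri(t,[(125,207)],s,[(349,246)]))
```

```text
top 75 215 (np.int64(137), array([533. , 217.5]), np.float64(73.0))
top 100 208 (np.int64(204), array([532.8, 217.4]), np.float64(72.9))
top 150 204 (np.int64(202), array([532.6, 217.6]), np.float64(71.5))
scene 75 215 (np.int64(79), array([543.2, 225. ]), np.float64(75.2))
scene 100 209 (np.int64(86), array([544.1, 225.9]), np.float64(74.5))
scene 150 195 (np.int64(149), array([544.8, 226.1]), np.float64(72.8))
140 [[535.6 228.8 140. ]] [[526.4 223.  140. ]]
145 [[534.7 226.2 145. ]] [[530.3 223.6 145. ]]
150 [[533.8 223.6 150. ]] [[534.2 224.2 150. ]]
155 [[532.9 220.9 155. ]] [[538.1 224.9 155. ]]
160 [[532.1 218.3 160. ]] [[542.  225.5 160. ]]
knob [[515.99850646 174.16371543  60.        ]] [[505.28143209 169.43962447  60.        ]] (array([514.10581463, 170.74643187,  71.28148962]), np.float64(1.87286954568016))
```

Run:
```python
from h import *
t=load('top0');s=load('scene0')
print('inner',tri(t,[(101.6,199.2)],s,[(365.8,269.3)]))
print('flange',tri(t,[(60+270*.15,155+287*.15)],s,[(320+308*.15,230+255*.15)]))
print('poppet',tri(t,[(60+119*.15,155+242*.15)],s,[(320+376*.15,230+95*.15)]))
print('knob',tri(t,[(125,207)],s,[(349,246)]))
for z in (45,60):
  print(z,'flange',onz(t,[(100.5,198)],z),onz(s,[(366.2,268.3)],z))
# dish control: z=13 top
print('dish',onz(t,[(264.5,225.8)],13),onz(s,[(257.6,197)],13))
```

```text
inner (array([532.66739368, 225.00065767,  54.2560847 ]), np.float64(1.9725978148845398))
flange (array([534.00358726, 224.92796654,  60.05870322]), np.float64(2.4280988349495307))
poppet (array([533.39801114, 225.66878748, 147.63153442]), np.float64(1.347486587413275))
knob (array([514.10581463, 170.74643187,  71.28148962]), np.float64(1.87286954568016))
45 flange [[537.01168867 230.60965595  45.        ]] [[522.88924719 224.3286416   45.        ]]
60 flange [[534.70305618 223.83363452  60.        ]] [[533.19499379 225.91399321  60.        ]]
dish [[477.29112145 -95.57181093  13.        ]] [[479.07018128 -92.80031228  13.        ]]
```

Run:
```python
from h import *
t=load('top0');s=load('scene0')
a,b=(320+125/8,220+195/8),(320+652/8,220+358/8)
for z in(36,40,44):
    A=onz(t,[a],z)[0];B=onz(t,[b],z)[0];v=A-B
    print(z,A.round(1),B.round(1),((A+B)/2).round(1),np.hypot(*v[:2]).round(1),np.degrees(np.arctan2(v[1],v[0])).round(1))
sa,sb=(130+528*140/784,110+267*75/420),(130+387*140/784,110+107*75/420)
print(tri(t,[a],s,[sa]),tri(t,[b],s,[sb]))
# lugs at z=5
l1,l2=(320+378/8,220+162/8),(320+322/8,220+377/8)
A,B=onz(t,[l1],5)[0],onz(t,[l2],5)[0];print('lugs',A.round(1),B.round(1),((A+B)/2).round(1),np.degrees(np.arctan2(*(A-B)[1::-1])))
from scipy.spatial.transform import Rotation as R
from station import ctrl
q=ctrl.read_state()['ee_rot'];M=R.from_quat(np.r_[q[1:],q[0]]).as_matrix();print(M.round(3),np.degrees(np.arctan2(M[1,0],M[0,0])))
```

```text
36 [ 436.1 -233.6   36. ] [ 392.3 -362.8   36. ] [ 414.2 -298.2   36. ] 136.4 71.3
40 [ 436.  -232.7   40. ] [ 392.6 -361.2   40. ] [ 414.3 -296.9   40. ] 135.6 71.3
44 [ 436.  -231.8   44. ] [ 392.8 -359.5   44. ] [ 414.4 -295.7   44. ] 134.8 71.3
(array([ 435.88078282, -234.04806348,   32.11953675]), np.float64(0.8739177348316667)) (array([ 391.63974818, -361.98832203,   34.62593505]), np.float64(2.8345995825568493))
lugs [ 442.9 -306.6    5. ] [ 388.7 -288.9    5. ] [ 415.8 -297.7    5. ] -18.082393046505192
[[ 0.271 -0.962 -0.   ]
 [-0.962 -0.271  0.002]
 [-0.002 -0.    -1.   ]] -74.25524370163473
```

```bash
cat >> h.py <<'E'
def rel(target,yaw=None):
    from station import ctrl
    from scipy.spatial.transform import Rotation as R
    s=ctrl.read_state();q=s['ee_rot'];M=R.from_quat(np.r_[q[1:],q[0]]).as_matrix()
    y=np.degrees(np.arctan2(M[1,0],M[0,0]))
    print('t',round(s['time'],2),'pos',s['ee_pos'].round(1),'yaw',y.round(1),'tilt',M[:,2].round(3),'F',s['ft_force'].round(2),'open',round(s['opening'],1))
    if target is not None: print('shift cm',(M.T@(np.array(target)-s['ee_pos'])/10).round(2),'turn',None if yaw is None else round((y-yaw+180)%360-180,1))
E
python3 - <<'E'
from h import *
s=load('scene0')
for p in((610,235),(517,188),(653,180),(590,195)):print(p,onz(s,[(p[0]*.64,p[1]*.64)],0).round(0))
rel((414.8,-297.5,150),-18.4)
E
```

```text
(610, 235) [[98. 97. -0.]]
(517, 188) [[  89. -105.    0.]]
(653, 180) [[-109.   99.    0.]]
(590, 195) [[17. 18.  0.]]
t 0.1 pos [ 176.2 -625.1  213.5] yaw -74.3 tilt [-0.     0.002 -1.   ] F [-0.35  0.79  0.05] open 95.1
shift cm [-25.04 -31.85   6.4 ] turn -55.9
```

>>> step_arm --rows '[-1, 0, 0, 0, -9.3, -1, 0, 0, 0, -9.3, -1, 0, 0, 0, -9.3, -1, 0, 0, 0, -9.3, -1, 0, 0, 0, -9.3, -1, 0, 0, 0, -9.3]'

```text
time: 0.85
ee_pos: [175.8, -622.8, 208.8]
ee_rot: [-0.004, 0.989, -0.145, -0.002]
ft_force: [0.1, -0.0, -0.5]
opening: 95.3
```

```bash
python3 -c "
from h import *
rel((414.8,-297.5,150),-18.4)"
```

```text
t 0.85 pos [ 175.8 -622.8  208.8] yaw -16.6 tilt [-0.002  0.009 -1.   ] F [ 0.08 -0.02 -0.49] open 95.3
shift cm [ 13.63 -37.95   6.14] turn 1.8
```

>>> step_arm --rows '[-1, 1.7, -4.75, 0, 1.8, -1, 1.7, -4.75, 0, 0, -1, 1.7, -4.75, 0, 0, -1, 1.7, -4.75, 0, 0, -1, 1.7, -4.75, 0, 0, -1, 1.7, -4.75, 0, 0, -1, 1.7, -4.75, 0, 0, -1, 1.7, -4.75, 0, 0]'

```text
time: 1.85
ee_pos: [427.8, -295.4, 207.1]
ee_rot: [-0.007, 0.987, -0.164, -0.003]
ft_force: [-0.1, -0.8, -0.4]
opening: 95.3
```

```bash
python3 -c "
from h import *
rel((414.8,-297.5,150),-18.4)"
```

```text
t 1.85 pos [ 427.8 -295.4  207.1] yaw -18.8 tilt [-0.004  0.015 -1.   ] F [-0.05 -0.76 -0.42] open 95.3
shift cm [-1.12  0.7   5.72] turn -0.4
```

>>> step_arm --rows '[-1, -0.6, 0.35, 3.0, 0, -1, -0.5, 0.35, 3.0, -0.4, -1, 0, 0, 3.0, 0, -1, 0, 0, 3.0, 0]'

```text
time: 2.35
ee_pos: [418.1, -293.7, 86.1]
ee_rot: [-0.006, 0.988, -0.156, -0.001]
ft_force: [-0.3, 0.4, 0.1]
opening: 95.1
```

Run:
```python
from h import *
rel((414.8,-297.5,8),-18.4)
from station import ctrl
for n in("scene","top"):
    d=ctrl.grab_frame(n);pickle.dump(d,open(f'pics/{n}1.pkl','wb'))
    f=d['frame'][:,:,::-1]; f=f[60:210,100:300] if n=='scene' else f[170:320,290:490]
    cv2.imwrite(f'pics/{n}1.png',cv2.resize(f,(800,600),interpolation=cv2.INTER_CUBIC))
rel((414.8,-297.5,8),-18.4)
```

```text
t 2.35 pos [ 418.1 -293.7   86.1] yaw -17.9 tilt [ 0.     0.012 -1.   ] F [-0.31  0.44  0.05] open 95.1
shift cm [-0.17  0.55  7.8 ] turn 0.5
t 2.45 pos [ 415.7 -291.7   83. ] yaw -18.0 tilt [-0.006  0.017 -1.   ] F [-0.61 -0.69 -0.11] open 95.2
shift cm [0.18 0.68 7.49] turn 0.4
```

View pics/scene1.png

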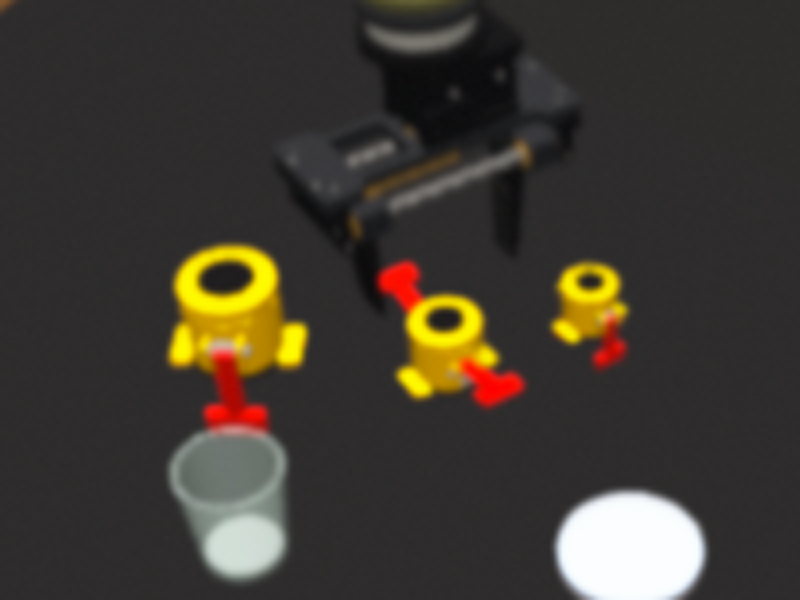

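View pics/top1.png

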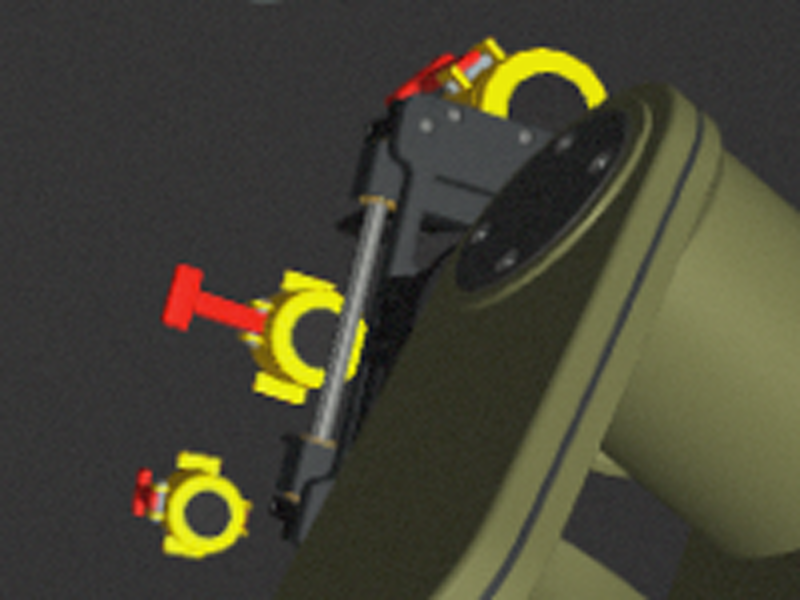

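The scene and top crops show the open jaws straddling the medium coupling; the beaker and large coupling are clear.

>>> step_arm --rows '[-1, 0.1, 0.3, 1.5, 0, -1, 0.05, 0.3, 1.5, 0.4, -1, 0, 0.1, 1.5, 0]'

```text
time: 2.82
ee_pos: [416.7, -300.5, 38.9]
ee_rot: [-0.006, 0.987, -0.16, -0.002]
ft_force: [-0.2, 0.2, 0.3]
opening: 95.2
```

```bash
python3 -c "
from h import *
rel((414.8,-297.5,8),-18.4)"
```

```text
t 2.83 pos [ 416.7 -300.5   38.9] yaw -18.4 tilt [-0.001  0.013 -1.   ] F [-0.18  0.17  0.28] open 95.2
shift cm [-0.26 -0.18  3.1 ] turn 0.0
```

>>> step_arm --rows '[-1, -0.1, -0.1, 1.5, 0, -1, -0.05, -0.05, 1.0, 0, -1, 0, 0, 0.2, 0]'

```text
time: 3.2
ee_pos: [415.0, -297.6, 8.9]
ee_rot: [-0.007, 0.987, -0.16, -0.003]
ft_force: [1.1, 0.5, 0.6]
opening: 95.2
```

```bash
python3 -c "
from h import *
rel((414.8,-297.5,8),-18.4)"
```

```text
t 3.2 pos [ 415.  -297.6    8.9] yaw -18.4 tilt [-0.003  0.015 -1.   ] F [1.09 0.49 0.6 ] open 95.2
shift cm [-0.02 -0.01  0.09] turn -0.0
```

>>> step_arm --rows '[1, 0, 0, -0.03, 0, 1, 0, 0, -0.05, 0, 1, 0, 0, -0.05, 0, 1, 0, 0, -0.05, 0]'

```text
time: 3.7
ee_pos: [416.0, -298.4, 12.2]
ee_rot: [-0.006, 0.987, -0.16, -0.001]
ft_force: [0.4, -0.7, 0.3]
opening: 60.5
```

```bash
python3 -c "
from h import *
rel((414.8,-297.5,8),-18.4)"
```

```text
t 3.7 pos [ 416.  -298.4   12.2] yaw -18.4 tilt [-0.001  0.013 -1.   ] F [ 0.42 -0.7   0.34] open 60.5
shift cm [-0.14 -0.04  0.42] turn 0.0
```

>>> step_arm --rows '[1, -0.1, 0, 0.3, 0, 1, 0, 0, 0.1, 0, 1, 0, 0, 0, 0]'

```text
time: 4.08
ee_pos: [414.8, -298.1, 9.0]
ee_rot: [-0.006, 0.987, -0.16, -0.002]
ft_force: [0.5, 0.3, 1.0]
opening: 47.1
```

```bash
python3 -c "
from h import *
rel((414.8,-297.5,8),-18.4)"
```

```text
t 4.08 pos [ 414.8 -298.1    9. ] yaw -18.4 tilt [-0.002  0.013 -1.   ] F [0.53 0.3  0.97] open 47.1
shift cm [-0.02 -0.05  0.11] turn 0.0
```

>>> step_arm --rows '[1, 0, 0, -0.1, 0, 1, 0, 0, -0.5, 0, 1, 0, 0, -2, 0, 1, 0, 0, -3, 0, 1, 0, 0, -4, 0, 1, 0, 0, -4, 0, 1, 0, 0, -4, 0, 1, 0, 0, -3, 0]'

```text
time: 5.08
ee_pos: [411.4, -297.4, 213.9]
ee_rot: [-0.01, 0.987, -0.16, -0.008]
ft_force: [0.2, -0.6, -3.3]
opening: 47.2
```

Run:
```python
from h import *
rel((533.8,225,200),40)
from station import ctrl
for n in("scene","top"):
    d=ctrl.grab_frame(n);pickle.dump(d,open(f'pics/{n}2.pkl','wb'))
    f=d['frame'][:,:,::-1]; f=f[20:170,130:330] if n=='scene' else f[170:320,290:490]
    cv2.imwrite(f'pics/{n}2.png',cv2.resize(f,(800,600),interpolation=cv2.INTER_CUBIC))
```

```text
t 5.08 pos [ 411.4 -297.4  213.9] yaw -18.4 tilt [-0.012  0.023 -1.   ] F [ 0.25 -0.63 -3.29] open 47.2
shift cm [ -4.83 -53.4    2.43] turn -58.4
```

View pics/scene2.png

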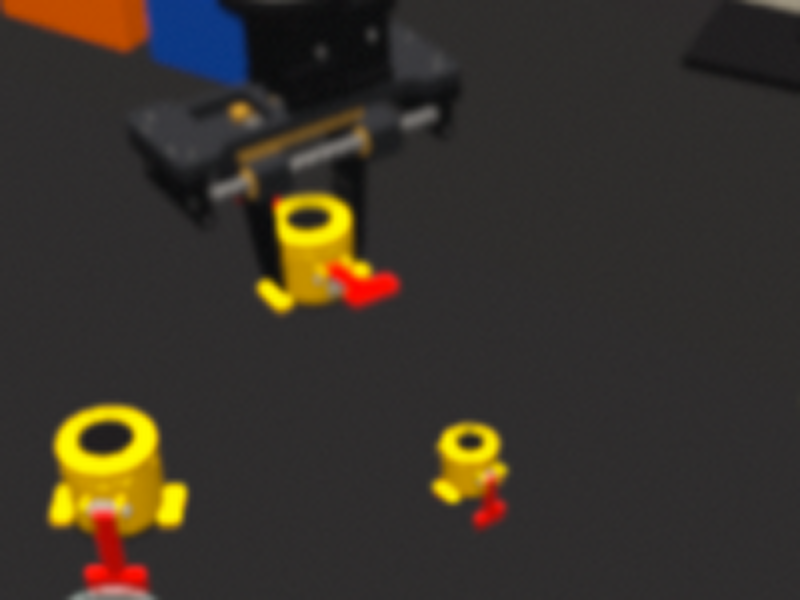

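The coupling hangs square between the fingers, lugs just below the tips. I'll turn now, then traverse.

>>> step_arm --rows '[1, 0, 0, 0, -9.6, 1, 0, 0, 0, -9.6, 1, 0, 0, 0, -9.6, 1, 0, 0, 0, -9.6, 1, 0, 0, 0, -9.6, 1, 0, 0, 0, -9.6]'

```text
time: 5.92
ee_pos: [408.7, -294.8, 203.0]
ee_rot: [-0.018, 0.936, 0.351, -0.004]
ft_force: [-0.1, -0.3, -2.3]
opening: 47.0
```

```bash
python3 -c "
from h import *
rel((533.8,225,200),40)"
```

```text
t 5.92 pos [ 408.7 -294.8  203. ] yaw 41.1 tilt [-0.02   0.03  -0.999] F [-0.13 -0.3  -2.34] open 47.0
shift cm [ 43.6  -30.91   1.61] turn 1.1
```

>>> step_arm --rows '[1, 3.5, -2.5, 0, 1, 1, 4.7, -3.35, 0, 0, 1, 4.7, -3.35, 0, 0, 1, 4.7, -3.35, 0, 0, 1, 4.7, -3.35, 0, 0, 1, 4.7, -3.35, 0, 0, 1, 4.7, -3.35, 0, 0, 1, 4.7, -3.35, 0, 0, 1, 3.5, -2.5, 0, 0]'

```text
time: 7.05
ee_pos: [525.4, 193.0, 194.0]
ee_rot: [-0.023, 0.94, 0.339, -0.014]
ft_force: [0.6, -0.3, -3.0]
opening: 47.2
```

```bash
python3 -c "
from h import *
rel((533.8,225,200),40)"
```

```text
t 7.05 pos [525.4 193.  194. ] yaw 39.7 tilt [-0.043  0.034 -0.999] F [ 0.62 -0.27 -3.  ] open 47.2
shift cm [ 2.68 -1.95 -0.52] turn -0.3
```

>>> step_arm --rows '[1, 0.9, -0.65, -0.4, 0, 1, 0.9, -0.65, -0.4, 0, 1, 0.9, -0.65, -0.4, 0]'

```text
time: 7.42
ee_pos: [532.0, 226.6, 201.5]
ee_rot: [-0.023, 0.94, 0.34, -0.019]
ft_force: [0.4, 0.2, -2.6]
opening: 47.1
```

```bash
python3 -c "
from h import *
rel((533.8,225,200),40)"
```

```text
t 7.42 pos [532.  226.6 201.5] yaw 39.8 tilt [-0.051  0.031 -0.998] F [ 0.42  0.23 -2.65] open 47.1
shift cm [0.04 0.24 0.13] turn -0.2
```

>>> step_arm --rows '[1, 0, 0, 0, 0, 1, 0, 0, 0, 0]'

```text
time: 7.68
ee_pos: [532.3, 225.7, 201.8]
ee_rot: [-0.023, 0.94, 0.34, -0.019]
ft_force: [0.6, 0.9, -2.9]
opening: 47.2
```

```bash
python3 -c "
from h import *
rel((533.8,225,200),40)"
```

```text
t 7.67 pos [532.3 225.7 201.8] yaw 39.8 tilt [-0.05   0.031 -0.998] F [ 0.62  0.88 -2.9 ] open 47.2
shift cm [0.07 0.16 0.17] turn -0.2
```

>>> step_arm --rows '[1, 0, 0, 0, 10, 1, 0, 0, 0, 10]'

```text
time: 7.92
ee_pos: [532.4, 224.2, 201.9]
ee_rot: [-0.019, 0.986, 0.165, -0.022]
ft_force: [0.4, 0.2, -1.9]
opening: 47.1
```

```bash
python3 -c "
from h import *
rel((533.8,225,200),40)"
```

```text
t 7.92 pos [532.4 224.2 201.9] yaw 19.1 tilt [-0.05   0.03  -0.998] F [ 0.42  0.19 -1.89] open 47.1
shift cm [ 0.17 -0.02  0.18] turn -20.9
```

>>> step_arm --rows '[1, 0, 0, 0, -10, 1, 0, 0, 0, -10]'

```text
time: 8.18
ee_pos: [532.4, 222.6, 202.1]
ee_rot: [-0.023, 0.941, 0.337, -0.018]
ft_force: [-0.1, 0.1, -2.4]
opening: 47.0
```

```bash
python3 -c "
from h import *
rel((533.8,225,200),40)"
```

```text
t 8.18 pos [532.4 222.6 202.1] yaw 39.4 tilt [-0.05   0.03  -0.998] F [-0.12  0.1  -2.36] open 47.0
shift cm [ 0.26 -0.08  0.21] turn -0.6
```

>>> step_arm --rows '[1, 0, 0, -4, 0, 1, 0, 0, -4, 0, 1, 0, 0, -4, 0, 1, 0, 0, 0, 0]'

```text
time: 8.68
ee_pos: [537.9, 215.7, 323.7]
ee_rot: [-0.022, 0.942, 0.335, -0.019]
ft_force: [-0.1, 0.2, -3.1]
opening: 47.3
```

```bash
python3 -c "
from h import *
rel((533.8,225,200),40)"
```

```text
t 8.68 pos [537.9 215.7 323.7] yaw 39.3 tilt [-0.052  0.029 -0.998] F [-0.1   0.24 -3.15] open 47.3
shift cm [ 0.54 -0.3  12.4 ] turn -0.7
```

>>> step_arm --rows '[1, 0, 0, 4, 0, 1, 0, 0, 4, 0, 1, 0, 0, 2, 0, 1, 0, 0, 0, 0]'

```text
time: 9.18
ee_pos: [530.1, 216.4, 215.2]
ee_rot: [-0.022, 0.942, 0.334, -0.022]
ft_force: [-0.1, 0.2, -1.5]
opening: 47.2
```

```bash
python3 -c "
from h import *
rel((533.8,225,200),40)"
```

```text
t 9.18 pos [530.1 216.4 215.2] yaw 39.1 tilt [-0.057  0.027 -0.998] F [-0.14  0.22 -1.47] open 47.2
shift cm [ 0.87 -0.35  1.51] turn -0.9
```

>>> step_arm --rows '[1, -4.8, -1.3, 0, 0, 1, -4.8, -1.3, 0, 0, 1, 0, 0, 0, 0]'

```text
time: 9.55
ee_pos: [438.3, 175.1, 220.2]
ee_rot: [-0.022, 0.942, 0.334, -0.022]
ft_force: [0.7, 0.7, -3.2]
opening: 47.4
```

```bash
python3 -c "
from h import *
rel((533.8,225,200),40)"
```

```text
t 9.55 pos [438.3 175.1 220.2] yaw 39.1 tilt [-0.057  0.027 -0.998] F [ 0.73  0.66 -3.23] open 47.4
shift cm [10.61  2.25  1.6 ] turn -0.9
```

>>> step_arm --rows '[1, 4.8, 1.3, 0, 0, 1, 4.8, 1.3, 0, 0, 1, 0, 0, 0, 0]'

```text
time: 9.93
ee_pos: [534.4, 217.1, 220.3]
ee_rot: [-0.022, 0.942, 0.334, -0.018]
ft_force: [0.1, -0.2, -2.4]
opening: 47.3
```

```bash
python3 -c "
from h import *
rel((533.8,225,200),40)"
```

```text
t 9.93 pos [534.4 217.1 220.3] yaw 39.1 tilt [-0.048  0.029 -0.998] F [ 0.08 -0.18 -2.42] open 47.3
shift cm [ 0.48 -0.54  2.05] turn -0.9
```

>>> step_arm --rows '[1, -1.4, 4.8, 0, 0, 1, -1.4, 4.8, 0, 0, 1, 0, 0, 0, 0]'

```text
time: 10.3
ee_pos: [576.5, 124.0, 218.6]
ee_rot: [-0.021, 0.942, 0.335, -0.015]
ft_force: [-0.1, 0.3, -3.1]
opening: 47.4
```

```bash
python3 -c "
from h import *
rel((533.8,225,200),40)"
```

```text
t 10.3 pos [576.5 124.  218.6] yaw 39.2 tilt [-0.043  0.03  -0.999] F [-0.15  0.25 -3.05] open 47.4
shift cm [  3.1  -10.42   2.35] turn -0.8
```

>>> step_arm --rows '[1, -4.45, 1.62, 0, 0, 1, -4.45, 1.62, 0, 0, 1, -4.45, 1.62, 0, 0, 1, -4.45, 1.62, 0, 0, 1, -4.45, 1.62, 0, 0, 1, -4.45, 1.62, 0, 0, 1, 0, 0, 0, 0]'

```text
time: 11.18
ee_pos: [429.6, -123.3, 224.1]
ee_rot: [-0.019, 0.941, 0.337, -0.009]
ft_force: [-0.2, 0.1, -3.1]
opening: 47.3
```

```bash
python3 -c "
from h import *
rel((533.8,225,200),40)"
```

```text
t 11.18 pos [ 429.6 -123.3  224.1] yaw 39.4 tilt [-0.03   0.029 -0.999] F [-0.15  0.06 -3.09] open 47.3
shift cm [ 30.19 -20.17   3.11] turn -0.6
```

>>> step_arm --rows '[1, 0.6, 5, 0, 0, 1, 0.6, 5, 0, 0, 1, 0.6, 5, 0, 0, 1, 0, 0, 0, 0]'

```text
time: 11.68
ee_pos: [544.9, -225.7, 220.7]
ee_rot: [-0.018, 0.941, 0.339, -0.006]
ft_force: [-0.3, -0.5, -3.0]
opening: 47.1
```

```bash
python3 -c "
from h import *
rel((533.8,225,200),40)"
```

```text
t 11.68 pos [ 544.9 -225.7  220.7] yaw 39.7 tilt [-0.023  0.03  -0.999] F [-0.31 -0.52 -2.96] open 47.1
shift cm [ 27.9  -35.3    3.46] turn -0.3
```

>>> step_arm --rows '[1, -0.3, -2.5, 0, 0, 1, -0.3, -2.5, 0, 0, 1, -0.3, -2.5, 0, 0, 1, -0.3, -2.5, 0, 0, 1, -0.3, -2.5, 0, 0, 1, -0.3, -2.5, 0, 0, 1, 0, 0, 0, 0]'

```text
time: 12.55
ee_pos: [433.2, -108.2, 229.8]
ee_rot: [-0.019, 0.939, 0.344, -0.002]
ft_force: [0.4, -0.4, -2.2]
opening: 47.1
```

```bash
python3 -c "
from h import *
rel((533.8,225,200),40)"
```

```text
t 12.55 pos [ 433.2 -108.2  229.8] yaw 40.2 tilt [-0.017  0.034 -0.999] F [ 0.45 -0.37 -2.21] open 47.1
shift cm [ 29.18 -18.81   3.95] turn 0.2
```

>>> step_arm --rows '[1, 2.3, -1.5, 0, 0, 1, 2.3, -1.5, 0, 0, 1, 2.3, -1.5, 0, 0, 1, 2.3, -1.5, 0, 0, 1, 2.3, -1.5, 0, 0, 1, 2.3, -1.5, 0, 0, 1, 0, 0, 0, 0]'

```text
time: 13.42
ee_pos: [484.6, 58.1, 237.8]
ee_rot: [-0.017, 0.938, 0.346, 0.002]
ft_force: [-1.3, -0.0, -3.0]
opening: 47.5
```

```bash
python3 -c "
from h import *
rel((533.8,225,200),40)"
```

```text
t 13.43 pos [484.6  58.1 237.8] yaw 40.5 tilt [-0.008  0.034 -0.999] F [-1.32 -0.   -3.04] open 47.5
shift cm [14.52 -9.37  4.31] turn 0.5
```

>>> step_arm --rows '[1, 2.3, -1.5, 0, 0, 1, 2.3, -1.5, 0, 0, 1, 2.3, -1.5, 0, 0, 1, 2.3, -1.5, 0, 0, 1, 2.3, -1.5, 0, 0, 1, 2.3, -1.5, 0, 0, 1, 0, 0, 0, 0]'

```text
time: 14.3
ee_pos: [534.0, 218.4, 243.5]
ee_rot: [-0.016, 0.938, 0.345, 0.003]
ft_force: [-0.1, 0.5, -2.5]
opening: 47.3
```

```bash
python3 -c "
from h import *
rel((533.8,225,200),40)"
```

```text
t 14.3 pos [534.  218.4 243.5] yaw 40.4 tilt [-0.006  0.032 -0.999] F [-0.14  0.49 -2.54] open 47.3
shift cm [ 0.34 -0.4   4.37] turn 0.4
```

>>> step_arm --rows '[1, 0.2, -0.2, 1.5, 0.4, 1, 0.1, -0.2, 1.5, 0, 1, 0.1, 0, 1.5, 0, 1, 0, 0, 1, 0, 1, 0, 0, 0, 0]'

```text
time: 14.92
ee_pos: [532.8, 223.3, 182.6]
ee_rot: [-0.015, 0.94, 0.341, 0.001]
ft_force: [0.0, -0.1, -2.5]
opening: 47.4
```

Run:
```python
from h import *
rel((533.8,225,185),40)
from station import ctrl
for n in("scene","top"):
    d=ctrl.grab_frame(n);pickle.dump(d,open(f'pics/{n}3.pkl','wb'))
    f=d['frame'][:,:,::-1]; f=f[180:330,300:500] if n=='scene' else f[120:270,20:220]
    cv2.imwrite(f'pics/{n}3.png',cv2.resize(f,(800,600),interpolation=cv2.INTER_CUBIC))
rel((533.8,225,185),40)
```

```text
t 14.93 pos [532.8 223.3 182.6] yaw 39.8 tilt [-0.01   0.029 -1.   ] F [ 0.01 -0.1  -2.53] open 47.4
shift cm [ 0.19 -0.08 -0.24] turn -0.2
t 15.03 pos [533.6 223.5 184.1] yaw 39.8 tilt [-0.007  0.03  -1.   ] F [ 0.16 -0.21 -2.98] open 47.8
shift cm [ 0.11 -0.1  -0.09] turn -0.2
```

View pics/scene3.png

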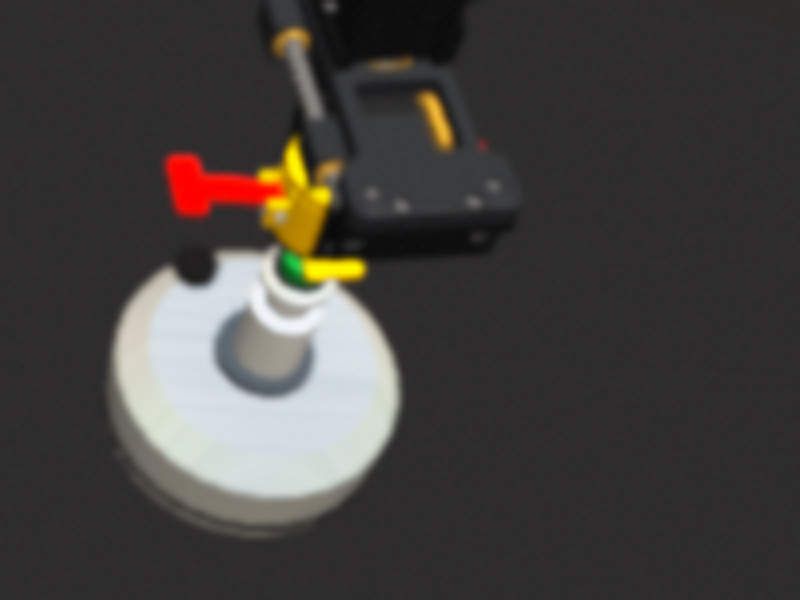

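View pics/top3.png

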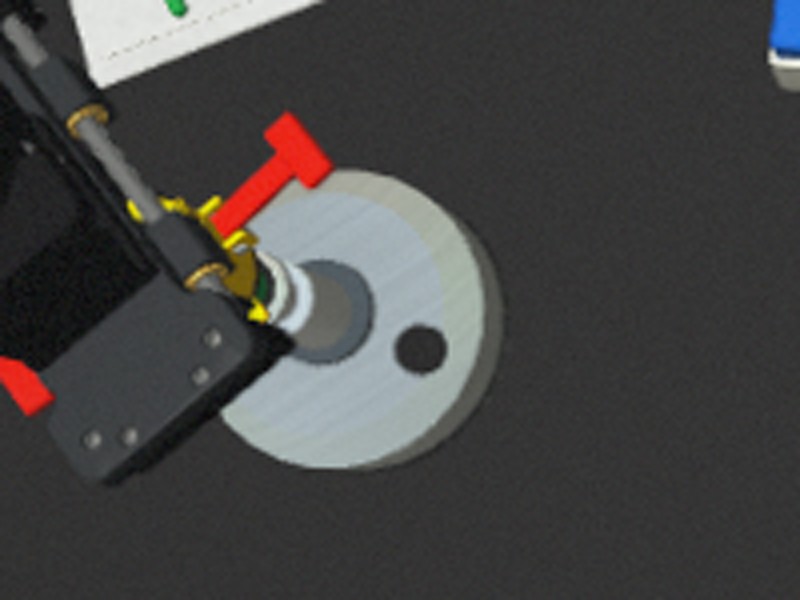

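>>> step_arm --rows '[1, 0.1, -0.1, 1, 0, 1, 0, 0, 1, 0, 1, 0, 0, 1, 0, 1, 0, 0, 0, 0]'

```text
time: 15.52
ee_pos: [534.2, 226.3, 153.3]
ee_rot: [-0.015, 0.94, 0.341, 0.003]
ft_force: [0.2, -0.3, -2.9]
opening: 47.2
```

```bash
python3 -c "
from h import *
rel((533.8,225,140),40)"
```

```text
t 15.53 pos [534.2 226.3 153.3] yaw 39.8 tilt [-0.005  0.031 -1.   ] F [ 0.22 -0.3  -2.9 ] open 47.2
shift cm [-0.13  0.11  1.32] turn -0.2
```

>>> step_arm --rows '[1, -0.05, 0.05, 0.6, 0, 1, 0, 0, 0.5, 0, 1, 0, 0, 0.4, 0]'

```text
time: 15.9
ee_pos: [534.5, 225.7, 138.2]
ee_rot: [-0.015, 0.94, 0.341, 0.003]
ft_force: [-1.0, -1.5, -2.3]
opening: 47.2
```

```bash
python3 -c "
from h import *
rel((533.8,225,130),40)"
```

```text
t 15.9 pos [534.5 225.7 138.2] yaw 39.8 tilt [-0.004  0.03  -1.   ] F [-0.96 -1.5  -2.32] open 47.2
shift cm [-0.11  0.02  0.81] turn -0.2
```

>>> step_arm --rows '[1, -0.05, 0, 0.4, 0, 1, 0, 0, 0.4, 0]'

```text
time: 16.15
ee_pos: [534.3, 225.7, 129.8]
ee_rot: [-0.015, 0.94, 0.341, 0.003]
ft_force: [0.1, -0.6, -1.6]
opening: 47.3
```

>>> step_arm --rows '[1, 0, 0, 0.3, 0, 1, 0, 0, 0.3, 0]'

```text
time: 16.4
ee_pos: [534.2, 225.9, 123.3]
ee_rot: [-0.015, 0.94, 0.341, 0.003]
ft_force: [-0.5, -1.6, 3.3]
opening: 47.4
```

>>> step_arm --rows '[1, 0, 0, 0.2, 0, 1, 0, 0, 0.2, 0]'

```text
time: 16.65
ee_pos: [534.3, 225.9, 121.3]
ee_rot: [-0.015, 0.94, 0.341, 0.003]
ft_force: [-4.4, -2.4, 5.3]
opening: 47.3
```

>>> step_arm --rows '[1, 0, 0, 0.2, 0, 1, 0, 0, 0.2, 0]'

```text
time: 16.9
ee_pos: [534.3, 225.9, 119.2]
ee_rot: [-0.015, 0.94, 0.341, 0.003]
ft_force: [-4.8, -2.7, 5.6]
opening: 47.2
```

>>> step_arm --rows '[1, -0.08, 0, 0.2, 0, 1, 0, 0, 0.2, 0]'

```text
time: 17.15
ee_pos: [534.3, 225.9, 117.9]
ee_rot: [-0.015, 0.94, 0.341, 0.004]
ft_force: [-6.3, -2.7, 7.1]
opening: 47.4
```

>>> step_arm --rows '[1, -0.05, 0, 0.2, 0, 1, 0, 0, 0.2, 0]'

```text
time: 17.4
ee_pos: [534.4, 225.9, 116.8]
ee_rot: [-0.015, 0.94, 0.341, 0.004]
ft_force: [-6.5, -2.4, 7.4]
opening: 47.2
```

>>> step_arm --rows '[1, -0.2, 0, 0.15, 0, 1, -0.1, 0, 0.2, 0]'

```text
time: 17.65
ee_pos: [534.4, 225.7, 116.6]
ee_rot: [-0.015, 0.94, 0.341, 0.008]
ft_force: [-3.1, -0.6, 7.7]
opening: 46.8
```

Run:
```python
from h import *
rel((533.8,225,113),40)
from station import ctrl
print(ctrl.read_state()['wrist_torque'])
for n in("scene","top"):
    d=ctrl.grab_frame(n);pickle.dump(d,open(f'pics/{n}4.pkl','wb'))
    f=d['frame'][:,:,::-1]; f=f[180:330,300:500] if n=='scene' else f[120:270,20:220]
    cv2.imwrite(f'pics/{n}4.png',cv2.resize(f,(800,600),interpolation=cv2.INTER_CUBIC))
rel((533.8,225,113),40)
```

```text
t 17.65 pos [534.4 225.7 116.6] yaw 39.9 tilt [ 0.005  0.035 -0.999] F [-3.08 -0.61  7.75] open 46.8
shift cm [-0.1   0.02  0.35] turn -0.1
[-0.18478695  0.51799932  0.02517814]
t 17.75 pos [534.4 225.7 116.5] yaw 39.9 tilt [ 0.005  0.034 -0.999] F [-2.81  0.1   6.21] open 47.0
shift cm [-0.1   0.02  0.35] turn -0.1
```

View pics/scene4.png

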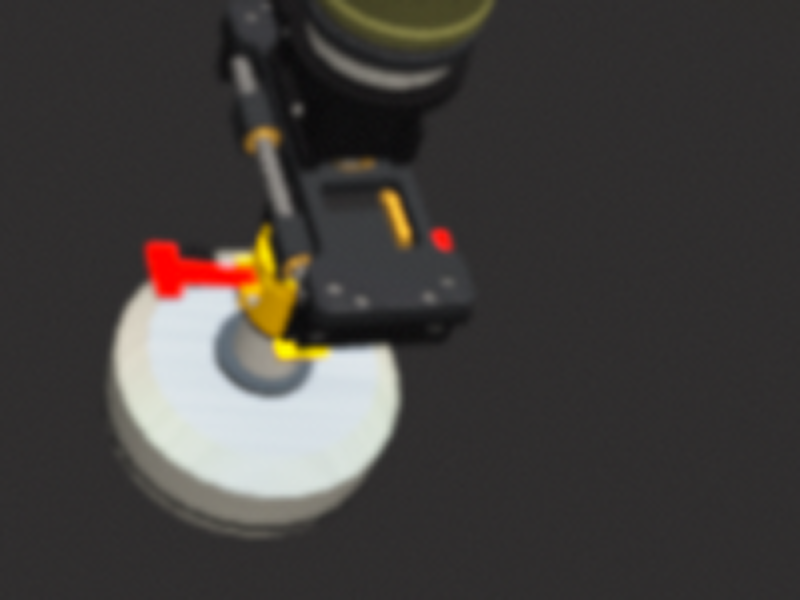

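>>> step_arm --rows '[1, -0.05, 0, 0.25, 0, 1, -0.05, 0, 0.25, 0]'

```text
time: 18.0
ee_pos: [534.5, 225.8, 114.7]
ee_rot: [-0.015, 0.94, 0.341, 0.009]
ft_force: [-4.0, -2.5, 9.2]
opening: 47.1
```

>>> step_arm --rows '[1, -0.05, 0, 0.25, 0, 1, -0.05, 0, 0.25, 0]'

```text
time: 18.25
ee_pos: [534.5, 225.8, 113.5]
ee_rot: [-0.016, 0.94, 0.341, 0.01]
ft_force: [-6.9, -2.9, 12.4]
opening: 47.6
```

>>> step_arm --rows '[1, -0.1, 0, 0.25, 0, 1, -0.1, 0, 0.2, 0]'

```text
time: 18.5
ee_pos: [534.6, 225.8, 113.6]
ee_rot: [-0.016, 0.94, 0.341, 0.012]
ft_force: [-2.9, -0.8, 7.4]
opening: 47.0
```

>>> step_arm --rows '[1, 0, 0, 0.3, 0]'

```text
time: 18.62
ee_pos: [534.7, 225.9, 113.1]
ee_rot: [-0.016, 0.94, 0.342, 0.012]
ft_force: [-9.5, -4.1, 15.7]
opening: 46.9
```

>>> step_arm --rows '[1, 0, 0, 0.3, 0]'

```text
time: 18.75
ee_pos: [534.7, 225.9, 112.9]
ee_rot: [-0.016, 0.94, 0.342, 0.012]
ft_force: [-9.9, -4.2, 16.1]
opening: 47.4
```

>>> step_arm --rows '[1, 0, 0, 0.3, 0]'

```text
time: 18.88
ee_pos: [534.6, 225.8, 112.7]
ee_rot: [-0.015, 0.94, 0.342, 0.011]
ft_force: [-9.3, -3.9, 15.7]
opening: 47.5
```

>>> step_arm --rows '[0, 0, 0, 0, 0, -0.3, 0, 0, 0, 0, -0.3, 0, 0, 0, 0, -0.3, 0, 0, 0, 0]'

```text
time: 19.38
ee_pos: [535.1, 226.0, 112.3]
ee_rot: [-0.015, 0.94, 0.342, 0.012]
ft_force: [-0.0, 0.3, 0.6]
opening: 61.0
```

```bash
python3 -c "
from h import *
rel((533.8,225,200),40)"
```

```text
t 19.38 pos [535.1 226.  112.3] yaw 40.0 tilt [ 0.012  0.037 -0.999] F [-0.    0.29  0.63] open 61.0
shift cm [ 0.13 -0.18 -8.77] turn -0.0
```

>>> step_arm --rows '[-0.3, 0, 0, -1, 0, -0.3, 0, 0, -2, 0, -0.3, 0, 0, -2, 0, 0.5, 0, 0, -2, 0, 1, 0, 0, -2, 0, 1, 0, 0, 0, 0]'

```text
time: 20.12
ee_pos: [535.5, 222.9, 211.7]
ee_rot: [-0.015, 0.94, 0.342, 0.015]
ft_force: [0.6, -0.0, 0.5]
opening: 37.2
```

Run:
```python
from h import *
from station import ctrl
for n in("scene","top"):
    d=ctrl.grab_frame(n);pickle.dump(d,open(f'pics/{n}5.pkl','wb'))
    f=d['frame'][:,:,::-1]; f=f[180:330,300:500] if n=='scene' else f[120:270,20:220]
    cv2.imwrite(f'pics/{n}5.png',cv2.resize(f,(800,600),interpolation=cv2.INTER_CUBIC))
rel((533.8,225,200),40)
```

```text
t 20.23 pos [534.2 222.5 208.9] yaw 40.0 tilt [ 0.014  0.038 -0.999] F [-0.46  0.82 -0.69] open 29.2
shift cm [ 0.1 -0.2  0.9] turn -0.0
```

View pics/scene5.png

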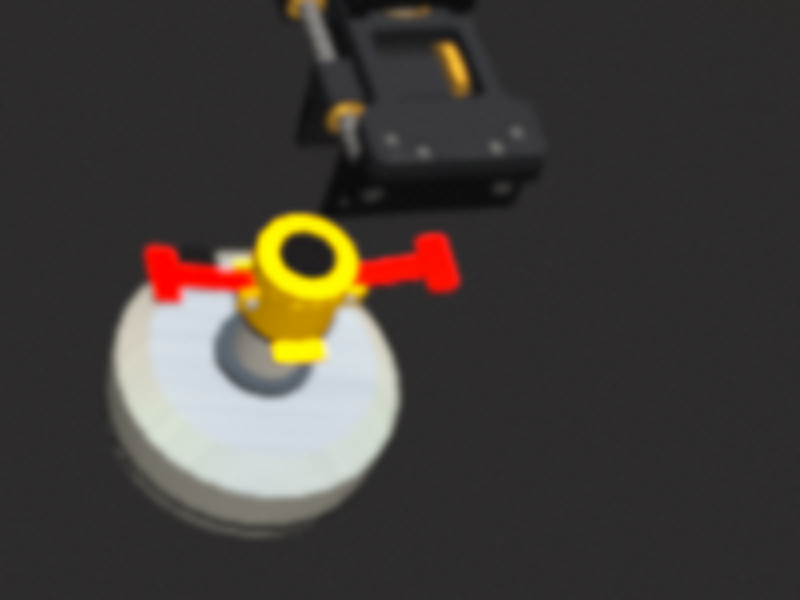

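View pics/top5.png

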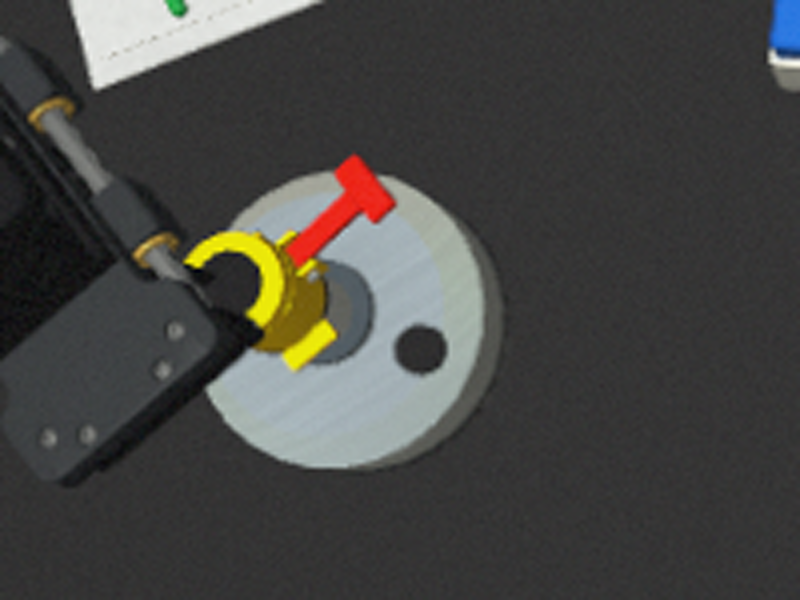

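>>> step_arm --rows '[1, 0.1, -0.1, 1.5, 0, 1, 0.1, -0.1, 1.5, 0, 1, 0, 0, 1.2, 0, 1, 0, 0, 0.6, 0, 1, 0, 0, 0, 0]'

```text
time: 20.85
ee_pos: [531.8, 226.6, 151.7]
ee_rot: [-0.016, 0.94, 0.342, 0.008]
ft_force: [0.1, -0.6, 0.3]
opening: 0.3
```

```bash
python3 -c "
from h import *
rel((534.3,225.5,152),40)"
```

```text
t 20.85 pos [531.8 226.6 151.7] yaw 40.0 tilt [ 0.004  0.035 -0.999] F [ 0.09 -0.63  0.31] open 0.3
shift cm [ 0.12  0.24 -0.04] turn -0.0
```

>>> step_arm --rows '[1, 0.12, 0.22, 0, 0]'

```text
time: 20.98
ee_pos: [534.4, 225.8, 151.8]
ee_rot: [-0.016, 0.94, 0.342, 0.008]
ft_force: [0.3, -0.3, -0.1]
opening: 0.9
```

>>> step_arm --rows '[1, 0, 0, 0.15, 0, 1, 0, 0, 0.15, 0]'

```text
time: 21.22
ee_pos: [535.2, 225.9, 150.4]
ee_rot: [-0.016, 0.94, 0.342, 0.009]
ft_force: [-3.2, -1.0, 5.6]
opening: 0.7
```

>>> step_arm --rows '[1, 0, 0, 0.15, 0, 1, 0, 0, 0.15, 0]'

```text
time: 21.48
ee_pos: [535.2, 225.9, 150.3]
ee_rot: [-0.015, 0.94, 0.342, 0.009]
ft_force: [-5.4, -1.9, 7.0]
opening: 0.1
```

>>> step_arm --rows '[1, -0.05, 0, 0.3, 0]'

```text
time: 21.6
ee_pos: [535.3, 225.9, 150.2]
ee_rot: [-0.015, 0.94, 0.342, 0.009]
ft_force: [-7.1, -2.2, 14.0]
opening: 0.1
```

>>> step_arm --rows '[1, -0.05, 0, 0.35, 0]'

```text
time: 21.72
ee_pos: [535.3, 225.9, 150.1]
ee_rot: [-0.015, 0.939, 0.342, 0.01]
ft_force: [-8.2, -2.5, 13.8]
opening: 0.3
```

>>> step_arm --rows '[1, -0.05, 0, 0.45, 0]'

```text
time: 21.85
ee_pos: [535.3, 225.9, 149.5]
ee_rot: [-0.015, 0.939, 0.342, 0.01]
ft_force: [-8.8, -3.1, 17.3]
opening: 0.6
```

>>> step_arm --rows '[1, -0.05, 0, 0.5, 0]'

```text
time: 21.98
ee_pos: [535.3, 225.9, 149.0]
ee_rot: [-0.015, 0.939, 0.342, 0.011]
ft_force: [-9.3, -4.0, 19.8]
opening: 0.5
```

>>> step_arm --rows '[1, 0, 0, -0.5, 0, 1, 0, 0, -1, 0, 1, 0, 0, -1, 0, 1, 0, -2.5, -0.3, 0, 1, 0, -2.5, 0, 0, 1, 0, -2.5, 0, 0, 1, 0, 0, 0, 0]'

```text
time: 22.85
ee_pos: [487.2, 283.7, 182.8]
ee_rot: [-0.015, 0.94, 0.342, 0.013]
ft_force: [0.9, -0.2, 1.1]
opening: 0.1
```

Run:
```python
from h import *
rel((486.3,283.2,165),40)
from station import ctrl
for n in("scene","top"):
    d=ctrl.grab_frame(n);pickle.dump(d,open(f'pics/{n}6.pkl','wb'))
    f=d['frame'][:,:,::-1]; f=f[180:330,300:500] if n=='scene' else f[120:270,20:220]
    cv2.imwrite(f'pics/{n}6.png',cv2.resize(f,(800,600),interpolation=cv2.INTER_CUBIC))
```

```text
t 22.85 pos [487.2 283.7 182.8] yaw 40.0 tilt [ 0.014  0.038 -0.999] F [ 0.92 -0.24  1.07] open 0.1
shift cm [-0.16  0.01  1.78] turn -0.0
```

View pics/scene6.png

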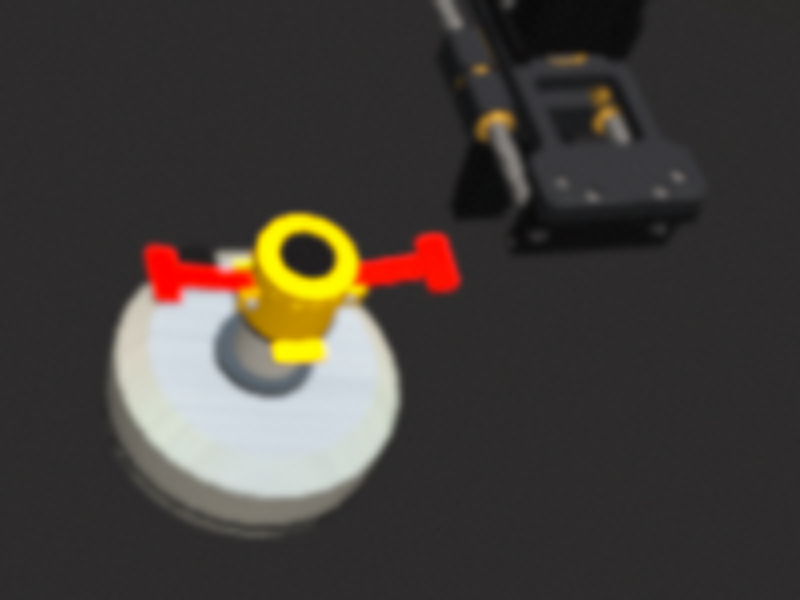

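View pics/top6.png

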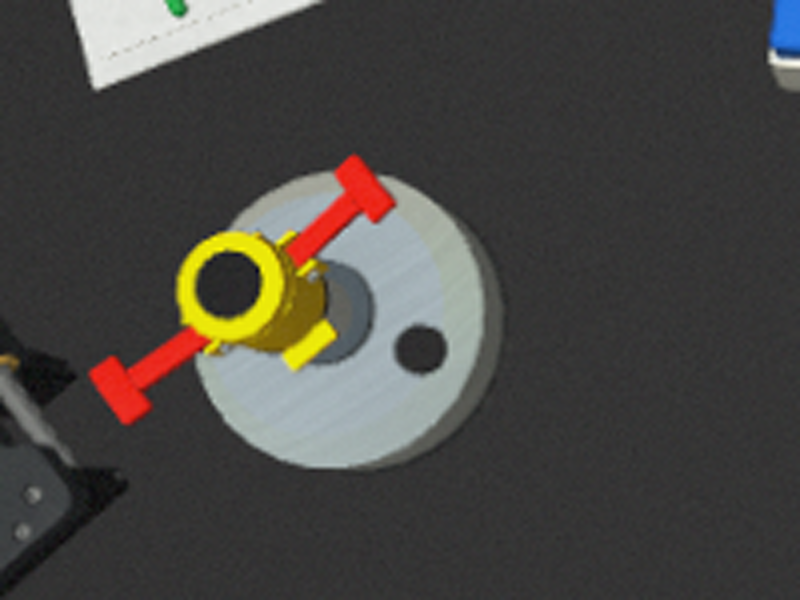

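Run:
```python
from h import *
t=load('top6');s=load('scene6')
P={}
for n,a,b in(('roof',(228,285),(308,255)),('a',(121,390),(439,262)),('b',(365,188),(163,273))):
    P[n],e=tri(t,[(20+a[0]/4,120+a[1]/4)],s,[(300+b[0]/4,180+b[1]/4)]);print(n,P[n].round(1),e.round(1), onz(t,[(20+a[0]/4,120+a[1]/4)],149 if n=='roof' else 146).round(1))
v=P['a']-P['b'];print(np.hypot(*v[:2]),np.degrees(np.arctan2(v[1],v[0])),(P['a']+P['b'])/2)
```

```text
roof [533.2 226.3 149.5] 1.5 [[533.6 225.8 149. ]]
a [489.7 279.3 138.8] 3.0 [[489.7 273.4 146. ]]
b [576.6 172.4 137.9] 1.7 [[575.  168.3 146. ]]
137.69936251550064 129.11419510544965 [533.14576268 225.85905925 138.34665615]
```

>>> step_arm --rows '[1, -0.15, -0.3, 1.2, 0, 1, 0, -0.1, 1.2, 0, 1, 0, 0, 0.8, 0, 1, 0, 0, 0.3, 0]'

```text
time: 23.45
ee_pos: [485.4, 284.4, 144.2]
ee_rot: [-0.015, 0.94, 0.34, 0.012]
ft_force: [0.1, 0.1, 0.4]
opening: -0.1
```

```bash
cat >> h.py <<'E'
def rz(c=(533.6,226.0),sgn=1):
    from station import ctrl
    s=ctrl.read_state();p=s['ee_pos'];u=np.array([-.643,.766])*sgn;v=np.array([.766,.643])
    d=p[:2]-np.array(c);r=d@u;F=s['ft_force']
    print('t %.2f r %.1f off %.1f z %.1f  corner r %.1f | Fr %.1f Fx %.1f Fz %.1f'%(s['time'],r,d@v,p[2],r-10,F[:2]@u,F[:2]@v,F[2]))
E
python3 -c "
from h import *
rel(None);rz()"
```

```text
t 23.45 pos [485.4 284.4 144.2] yaw 39.7 tilt [ 0.013  0.036 -0.999] F [0.13 0.09 0.37] open -0.1
t 23.45 r 75.8 off 0.6 z 144.2  corner r 65.8 | Fr -0.0 Fx 0.2 Fz 0.4
```

Now pressing cam_a down in small steps.

>>> step_arm --rows '[1, 0, -0.1, 0.4, 0, 1, 0, -0.1, 0.4, 0]'

```text
time: 23.7
ee_pos: [484.7, 286.6, 136.5]
ee_rot: [-0.015, 0.94, 0.34, 0.013]
ft_force: [-0.9, 1.3, 2.3]
opening: 0.3
```

>>> step_arm --rows '[1, 0, -0.05, 0.4, 0, 1, 0, -0.05, 0.4, 0]'

```text
time: 23.95
ee_pos: [484.5, 288.2, 129.2]
ee_rot: [-0.015, 0.94, 0.34, 0.014]
ft_force: [-1.4, -0.9, 2.0]
opening: 0.5
```

```bash
python3 -c "
from h import *
rel(None);rz()"
```

```text
t 23.95 pos [484.5 288.2 129.2] yaw 39.7 tilt [ 0.015  0.038 -0.999] F [-1.41 -0.87  2.  ] open 0.5
t 23.95 r 79.2 off 2.4 z 129.2  corner r 69.2 | Fr 0.2 Fx -1.6 Fz 2.0
```

>>> step_arm --rows '[1, -0.1, 0.05, 0.4, 0, 1, -0.05, 0.05, 0.4, 0, 1, 0, 0.05, 0.4, 0]'

```text
time: 24.32
ee_pos: [484.5, 287.5, 117.0]
ee_rot: [-0.016, 0.94, 0.34, 0.014]
ft_force: [-0.8, 0.6, 2.3]
opening: 0.5
```

```bash
python3 -c "
from h import *
rz()"
```

```text
t 24.32 r 78.6 off 1.9 z 117.0  corner r 68.6 | Fr 1.0 Fx -0.2 Fz 2.3
```

>>> step_arm --rows '[1, 0, 0.1, 0.4, 0, 1, 0, 0.1, 0.4, 0, 1, 0, 0.15, 0.4, 0]'

```text
time: 24.7
ee_pos: [487.3, 284.4, 103.9]
ee_rot: [-0.015, 0.94, 0.34, 0.014]
ft_force: [-0.2, -0.7, 3.4]
opening: 0.6
```

```bash
python3 -c "
from h import *
rz()"
```

```text
t 24.70 r 74.5 off 2.1 z 103.9  corner r 64.5 | Fr -0.5 Fx -0.6 Fz 3.4
```

>>> step_arm --rows '[1, -0.05, 0.25, 0.4, 0, 1, 0, 0.3, 0.4, 0]'

```text
time: 24.95
ee_pos: [490.9, 279.8, 95.3]
ee_rot: [-0.015, 0.94, 0.34, 0.014]
ft_force: [0.0, -0.5, 3.3]
opening: 0.3
```

```bash
python3 -c "
from h import *
rz()"
```

```text
t 24.95 r 68.6 off 1.9 z 95.3  corner r 58.6 | Fr -0.4 Fx -0.3 Fz 3.3
```

>>> step_arm --rows '[1, -0.05, 0.35, 0.35, 0, 1, 0, 0.4, 0.3, 0]'

```text
time: 25.2
ee_pos: [495.7, 273.7, 88.2]
ee_rot: [-0.015, 0.94, 0.34, 0.014]
ft_force: [-0.8, 1.7, 1.7]
opening: 0.6
```

```bash
python3 -c "
from h import *
rz()"
```

```text
t 25.20 r 60.9 off 1.6 z 88.2  corner r 50.9 | Fr 1.8 Fx 0.5 Fz 1.7
```

>>> step_arm --rows '[1, 0, 0.4, 0.25, 0, 1, 0, 0.4, 0.2, 0]'

```text
time: 25.45
ee_pos: [500.8, 267.4, 82.9]
ee_rot: [-0.016, 0.94, 0.34, 0.014]
ft_force: [-0.9, 2.3, 2.5]
opening: 0.6
```

```bash
python3 -c "
from h import *
rz()"
```

```text
t 25.45 r 52.8 off 1.6 z 82.9  corner r 42.8 | Fr 2.4 Fx 0.8 Fz 2.5
```

>>> step_arm --rows '[1, 0, 0.35, 0.05, 0, 1, 0, 0.3, 0, 0]'

```text
time: 25.7
ee_pos: [504.5, 262.3, 81.2]
ee_rot: [-0.016, 0.94, 0.34, 0.013]
ft_force: [-2.4, 2.5, 0.0]
opening: 0.5
```

```bash
python3 -c "
from h import *
rz()"
```

```text
t 25.70 r 46.5 off 1.1 z 81.2  corner r 36.5 | Fr 3.5 Fx -0.3 Fz 0.0
```

>>> step_arm --rows '[1, 0, 0.3, 0, 0, 1, 0, 0.3, 0, 0]'

```text
time: 25.95
ee_pos: [506.8, 259.3, 80.8]
ee_rot: [-0.019, 0.94, 0.339, 0.012]
ft_force: [-10.1, 11.6, 5.7]
opening: 0.3
```

```bash
python3 -c "
from h import *
rz()"
```

```text
t 25.95 r 42.8 off 0.9 z 80.8  corner r 32.8 | Fr 15.4 Fx -0.3 Fz 5.7
```

>>> step_arm --rows '[1, 0, 0.3, 0, 0]'

```text
time: 26.08
ee_pos: [506.8, 259.4, 81.0]
ee_rot: [-0.022, 0.941, 0.339, 0.01]
ft_force: [-9.4, 11.3, 5.1]
opening: 0.8
```

```bash
python3 -c "
from h import *
rz()"
```

```text
t 26.07 r 42.8 off 1.0 z 81.0  corner r 32.8 | Fr 14.7 Fx 0.1 Fz 5.1
```

>>> step_arm --rows '[1, 0, -0.5, 0, 0, 1, 0, -1.5, 0, 0, 1, 0, -2, 0, 0, 1, 0, -1, -1, 0, 1, 0, 0, -2.5, 0, 1, 0, 0, -2.5, 0, 1, 0, 0, -2.5, 0, 1, 0, 0, -1.5, 0, 1, 0, 0, 0, 0]'

```text
time: 27.2
ee_pos: [471.0, 296.4, 188.1]
ee_rot: [-0.02, 0.94, 0.341, 0.012]
ft_force: [0.5, -0.3, -0.2]
opening: 0.4
```

Run:
```python
from h import *
rel((533.6+.643*76,226-.766*76,180),40)
from station import ctrl
for n in("scene","top"):
    d=ctrl.grab_frame(n);pickle.dump(d,open(f'pics/{n}7.pkl','wb'))
    f=d['frame'][:,:,::-1]; f=f[180:330,300:500] if n=='scene' else f[120:270,20:220]
    cv2.imwrite(f'pics/{n}7.png',cv2.resize(f,(800,600),interpolation=cv2.INTER_CUBIC))
rz()
```

```text
t 27.2 pos [471.  296.4 188.1] yaw 39.8 tilt [ 0.008  0.045 -0.999] F [ 0.51 -0.33 -0.18] open 0.4
shift cm [ 0.29 17.03  0.33] turn -0.2
t 27.30 r 94.3 off -3.6 z 186.0  corner r 84.3 | Fr 0.1 Fx -1.2 Fz -0.1
```

View pics/scene7.png

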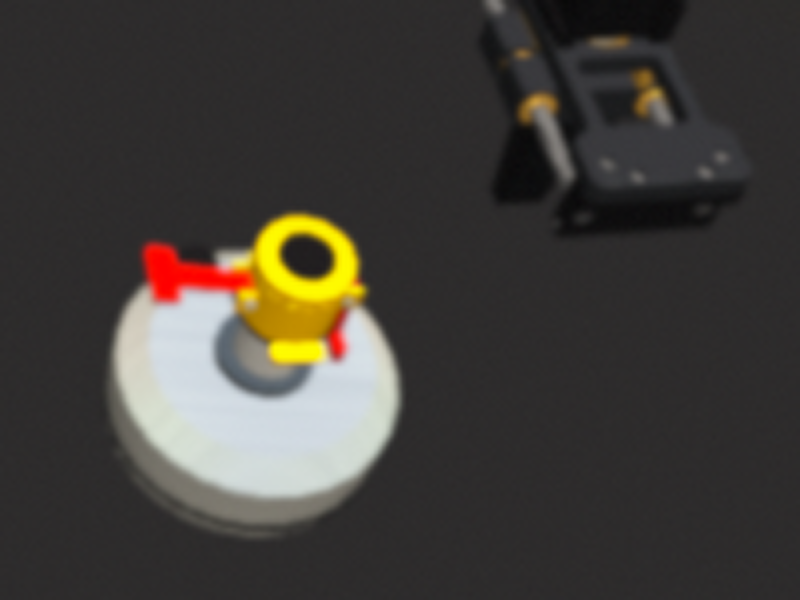

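View pics/top7.png

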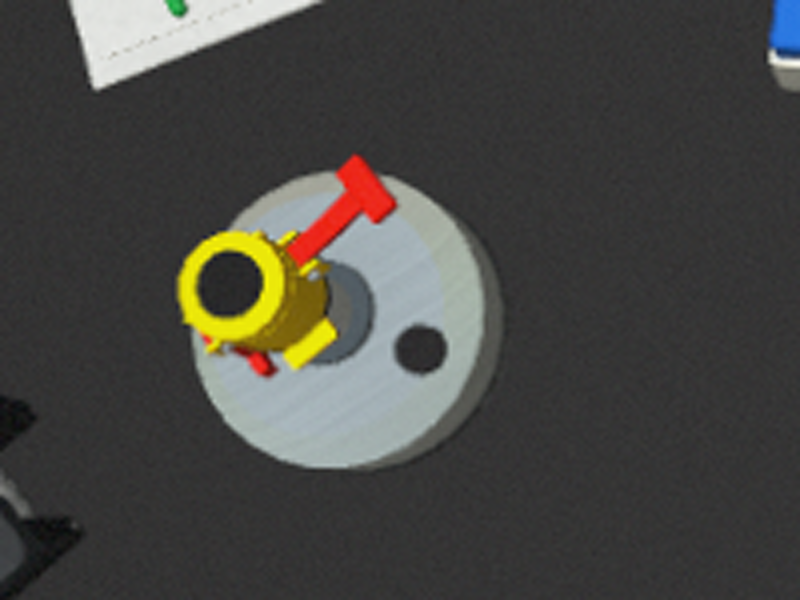

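cam_a hangs closed (scene crop (338,335)), and the coupling has not moved. Now cam_b.

>>> step_arm --rows '[1, 0.05, 2.4, 0, 0, 1, 0.05, 2.4, 0, 0, 1, 0.05, 2.4, 0, 0, 1, 0.05, 2.4, 0, 0, 1, 0.05, 2.4, 0, 0, 1, 0.05, 2.4, 0, 0, 1, 0.05, 2.4, 0, 0, 1, 0, 0, 0, 0]'

```text
time: 28.3
ee_pos: [578.9, 163.3, 168.3]
ee_rot: [-0.02, 0.94, 0.341, 0.001]
ft_force: [-0.4, 0.3, 0.3]
opening: 0.3
```

```bash
python3 -c "
from h import *
rel((533.6+.643*77,226-.766*77,145),40);rz(sgn=-1)"
```

```text
t 28.3 pos [578.9 163.3 168.3] yaw 39.9 tilt [-0.013  0.038 -0.999] F [-0.38  0.27  0.27] open 0.3
shift cm [0.52 0.07 2.34] turn -0.1
t 28.30 r 77.2 off -5.6 z 168.3  corner r 67.2 | Fr -0.5 Fx -0.1 Fz 0.3
```

>>> step_arm --rows '[1, 0.3, 0.05, 1.0, 0, 1, 0.2, 0.05, 0.8, 0, 1, 0, 0, 0.4, 0, 1, 0, 0.05, 0.4, 0]'

```text
time: 28.8
ee_pos: [582.8, 167.9, 140.2]
ee_rot: [-0.02, 0.939, 0.342, 0.0]
ft_force: [-0.1, -0.1, 2.1]
opening: 0.5
```

```bash
python3 -c "
from h import *
rz(sgn=-1)"
```

```text
t 28.80 r 76.2 off 0.3 z 140.2  corner r 66.2 | Fr 0.0 Fx -0.1 Fz 2.1
```

>>> step_arm --rows '[1, 0, 0.05, 0.4, 0, 1, 0, 0.05, 0.4, 0, 1, 0, 0.05, 0.4, 0]'

```text
time: 29.18
ee_pos: [584.6, 166.8, 129.3]
ee_rot: [-0.019, 0.939, 0.342, 0.001]
ft_force: [-0.8, -1.9, 3.6]
opening: 0.6
```

```bash
python3 -c "
from h import *
rz(sgn=-1)"
```

```text
t 29.18 r 78.1 off 1.0 z 129.3  corner r 68.1 | Fr 0.9 Fx -1.8 Fz 3.6
```

>>> step_arm --rows '[1, 0, 0, 0.4, 0, 1, 0, 0, 0.4, 0, 1, 0, -0.05, 0.4, 0]'

```text
time: 29.55
ee_pos: [584.5, 167.3, 117.0]
ee_rot: [-0.019, 0.939, 0.342, 0.002]
ft_force: [0.3, -1.5, 2.8]
opening: 0.6
```

```bash
python3 -c "
from h import *
rz(sgn=-1)"
```

```text
t 29.55 r 77.7 off 1.2 z 117.0  corner r 67.7 | Fr 1.3 Fx -0.8 Fz 2.8
```

>>> step_arm --rows '[1, -0.05, -0.1, 0.4, 0, 1, 0, -0.15, 0.4, 0, 1, 0, -0.2, 0.4, 0]'

```text
time: 29.92
ee_pos: [581.6, 170.6, 104.3]
ee_rot: [-0.018, 0.939, 0.342, 0.002]
ft_force: [1.2, -3.4, 1.5]
opening: 0.8
```

```bash
python3 -c "
from h import *
rz(sgn=-1)"
```

```text
t 29.93 r 73.3 off 1.2 z 104.3  corner r 63.3 | Fr 3.3 Fx -1.3 Fz 1.5
```

>>> step_arm --rows '[1, -0.05, -0.25, 0.4, 0, 1, 0, -0.3, 0.4, 0]'

```text
time: 30.18
ee_pos: [577.6, 174.9, 95.8]
ee_rot: [-0.018, 0.939, 0.342, 0.003]
ft_force: [1.8, -1.7, 2.6]
opening: 0.6
```

```bash
python3 -c "
from h import *
rz(sgn=-1)"
```

```text
t 30.18 r 67.4 off 0.9 z 95.8  corner r 57.4 | Fr 2.4 Fx 0.3 Fz 2.6
```

>>> step_arm --rows '[1, 0, -0.35, 0.35, 0, 1, 0, -0.4, 0.3, 0]'

```text
time: 30.42
ee_pos: [572.3, 181.3, 88.8]
ee_rot: [-0.018, 0.939, 0.342, 0.003]
ft_force: [1.9, -2.9, 1.4]
opening: 0.8
```

```bash
python3 -c "
from h import *
rz(sgn=-1)"
```

```text
t 30.43 r 59.1 off 0.9 z 88.8  corner r 49.1 | Fr 3.5 Fx -0.5 Fz 1.4
```

>>> step_arm --rows '[1, 0, -0.4, 0.25, 0, 1, 0, -0.4, 0.2, 0]'

```text
time: 30.68
ee_pos: [566.6, 188.3, 84.2]
ee_rot: [-0.018, 0.939, 0.342, 0.002]
ft_force: [2.0, -1.9, 1.4]
opening: 0.7
```

```bash
python3 -c "
from h import *
rz(sgn=-1)"
```

```text
t 30.68 r 50.1 off 1.0 z 84.2  corner r 40.1 | Fr 2.8 Fx 0.3 Fz 1.4
```

>>> step_arm --rows '[1, 0, -0.35, 0.1, 0, 1, 0, -0.3, 0.05, 0]'

```text
time: 30.92
ee_pos: [562.1, 193.7, 82.7]
ee_rot: [-0.018, 0.939, 0.342, 0.003]
ft_force: [3.1, -2.7, -0.6]
opening: 0.7
```

```bash
python3 -c "
from h import *
rz(sgn=-1)"
```

```text
t 30.93 r 43.1 off 1.1 z 82.7  corner r 33.1 | Fr 4.1 Fx 0.6 Fz -0.6
```

>>> step_arm --rows '[1, 0, -0.3, 0, 0]'

```text
time: 31.05
ee_pos: [561.0, 194.9, 82.4]
ee_rot: [-0.016, 0.939, 0.343, 0.003]
ft_force: [8.7, -8.2, -3.6]
opening: 0.3
```

```bash
python3 -c "
from h import *
rz(sgn=-1)"
```

```text
t 31.05 r 41.5 off 1.0 z 82.4  corner r 31.5 | Fr 11.9 Fx 1.4 Fz -3.6
```

>>> step_arm --rows '[1, 0, -0.3, 0, 0]'

```text
time: 31.18
ee_pos: [561.0, 195.0, 82.4]
ee_rot: [-0.013, 0.939, 0.343, 0.005]
ft_force: [9.9, -11.7, -3.3]
opening: 0.3
```

```bash
python3 -c "
from h import *
rz(sgn=-1)"
```

```text
t 31.18 r 41.4 off 1.0 z 82.4  corner r 31.4 | Fr 15.3 Fx 0.1 Fz -3.3
```

cam_b is at its stop. Backing off and lifting clear.

>>> step_arm --rows '[1, 0, 0.5, 0, 0, 1, 0, 1.5, 0, 0, 1, 0, 2, 0, 0, 1, 0, 1, -1, 0, 1, 0, 0, -2.5, 0, 1, 0, 0, -3, 0, 1, 0, 0, -4, 0, 1, 0, 3, -4, 0, 1, 0, 5, -3, 0, 1, 0, 5, 0, 0, 1, 0, 5, 0, 0, 1, 0, 0, 0, 0]'

```text
time: 32.67
ee_pos: [715.6, 4.3, 261.7]
ee_rot: [-0.016, 0.94, 0.342, 0.005]
ft_force: [-0.8, 0.7, -0.7]
opening: 0.4
```

Run:
```python
from h import *
from station import ctrl
rel(None)
for n in("scene","top"):
    d=ctrl.grab_frame(n);pickle.dump(d,open(f'pics/{n}8.pkl','wb'))
    f=d['frame'][:,:,::-1]; cv2.imwrite(f'pics/{n}8f.png',cv2.resize(f,(640,480)))
    f=f[180:330,300:500] if n=='scene' else f[120:270,20:220]
    cv2.imwrite(f'pics/{n}8.png',cv2.resize(f,(800,600),interpolation=cv2.INTER_CUBIC))
t0,t=load('top0'),load('top8');s=load('scene8')
df=np.abs(t0['frame'].astype(int)-t['frame']).max(2)>60;print(blobs(df.astype(np.uint8),10))
```

```text
t 32.67 pos [715.6   4.3 261.7] yaw 40.0 tilt [-0.001  0.033 -0.999] F [-0.79  0.65 -0.69] open 0.4
[([0, 0, 245, 384, 37614], [61.5, 174.2]), ([68, 17, 6, 6, 11], [70.2, 19.4]), ([61, 21, 6, 5, 10], [63.6, 22.7]), ([175, 32, 19, 22, 142], [183.8, 41.4]), ([206, 53, 4, 4, 10], [207.4, 54.9]), ([217, 53, 4, 3, 10], [218.5, 54.0]), ([331, 236, 76, 37, 949], [367.1, 254.5]), ([90, 298, 11, 86, 287], [94.9, 338.9])]
```

View pics/scene8.png

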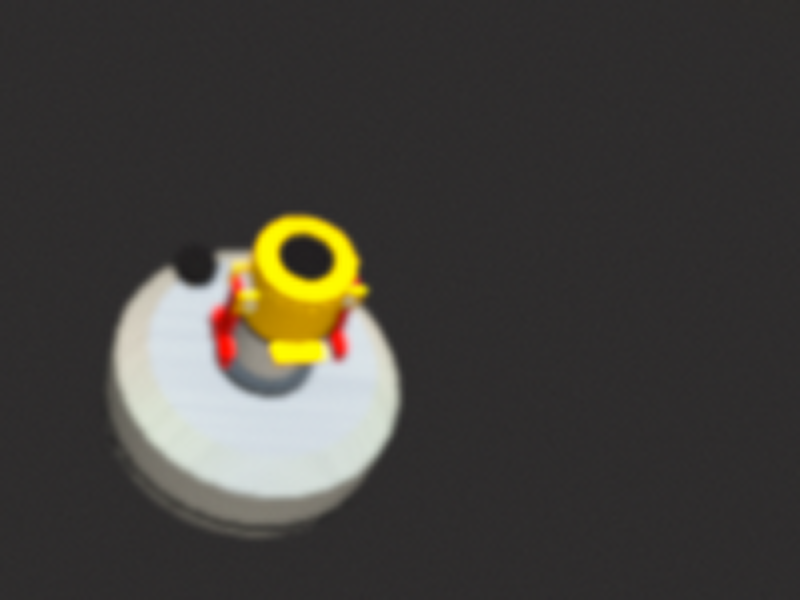

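View pics/top8.png

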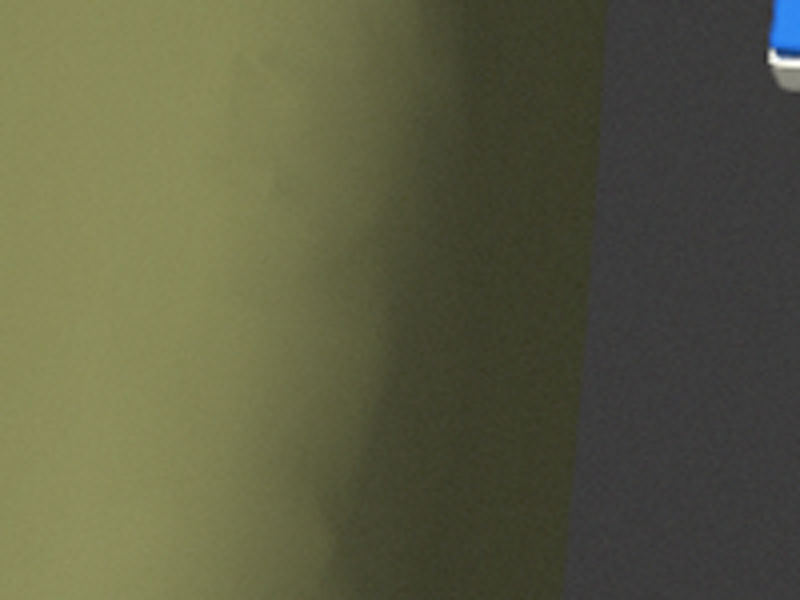

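View pics/top8f.png

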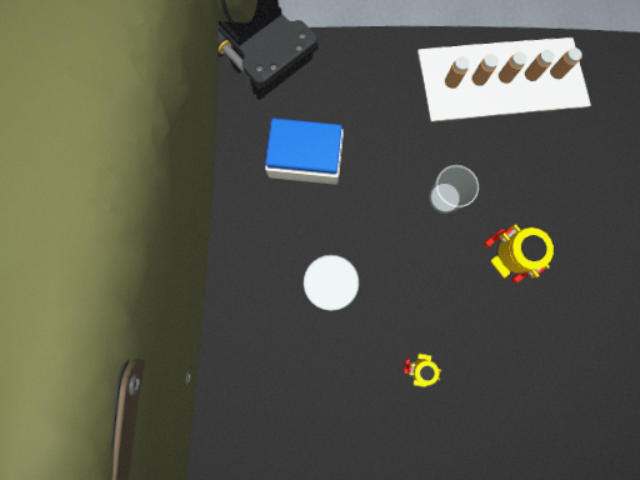

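Run:
```python
from h import *
s=load('scene8');u=np.array([-.643,.766]);v=np.array([.766,.643]);c=np.array([533.6,226.]);h=125
for sg,n in((1,'a'),(-1,'b')):
    for th in(0,.15,.3):
        S,C=np.sin(th),np.cos(th);r=25+45*S+3.5*C;z=h-45*C+3.5*S
        P=[np.r_[c+sg*u*r+v*k,z] for k in(-15,0,15)]
        print(n,th,((proj(s,P)-[300,180])*4).round(0).tolist())
m=masks(s)['red']
print([(b[0],((np.array(b[1])-[300,180])*4).round(0)) for b in blobs(m,6)])
print('roof',tri(load('top7'),[(77.4,191.2)],s,[(300+307/4,180+257/4)]))
```

```text
a 0 [[320.0, 306.0], [327.0, 330.0], [334.0, 355.0]]
a 0.15 [[333.0, 304.0], [340.0, 329.0], [347.0, 354.0]]
a 0.3 [[346.0, 301.0], [353.0, 326.0], [360.0, 351.0]]
b 0 [[213.0, 311.0], [219.0, 336.0], [225.0, 361.0]]
b 0.15 [[201.0, 311.0], [207.0, 336.0], [213.0, 361.0]]
b 0.3 [[189.0, 309.0], [195.0, 334.0], [201.0, 359.0]]
[([9, 47, 15, 13, 150], array([-1135.,  -508.])), ([248, 140, 9, 12, 64], array([-192., -133.])), ([151, 148, 16, 20, 173], array([-569.,  -82.])), ([358, 249, 2, 5, 7], array([234., 284.])), ([353, 256, 7, 16, 66], array([224., 332.])), ([382, 258, 4, 11, 25], array([336., 336.]))]
roof (array([533.46580825, 226.24621982, 148.1944982 ]), np.float64(1.4609377249252415))
```

```bash
python3 -c "
from station import ctrl
print(ctrl.close_job())"
```

```text
the job is handed in; nothing more can be done
None
```

I set the 48 mm yellow coupling over the adaptor, pushed it home on the gasket, swung cam_a and then cam_b closed, and backed the gripper well clear. I handed the job in at about 33 s of the 72 s allowed; no verdict was reported.

**Forces**
- **Coupling:** I pushed it past the poppet with the fingers to about 16 N, then centrally on the roof to about 20 N. It still gave at about 5 N/mm there, so I did not feel the rigid stop. That is above your 12–16 N but under the 30 N limit. The arm also pushed sideways by up to about 11 N while seating it, because the tool had drifted about 2° off vertical and I had no way to correct that.
- **Cams:** each arm moved at 2–5 N, and I ended with about 15–16 N against its stop, under the 25 N limit.

**Last checks**
- **Coupling seating:** the final pictures put the roof at about 148 mm. That fits a fully seated coupling, judging by the adaptor height I felt.
- **Cams closed:** both tabs appear where fully closed arms should be, within about 1 pixel. Both are off by the same amount, which looks like camera error.
- **Other lab ware:** the dish, beaker, tip box and the other couplings show no movement in the top view.
- **Not seen:** the arm blocked the top camera's view of the tank in the last picture, so the closed state of cam_b rests on the scene camera and the force reading.

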